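# Load the cassette clamping stand

### The arm

A 6-joint arm with a two-finger parallel gripper is mounted at the origin on a cart in front of the work surface, level with it; the furniture and walls round the work are solid. World frame = base frame: x ahead of the robot, y to its left, z up, the work surface at z = 0. Lengths are in m, angles in rad, forces in N, time in s.
With the tool pointing down it reaches from about 0.3 to 0.775 m from the base axis. Payload 14.6 kg.
Tool frame: the origin (TCP) lies on the mounting face of the last link; the fingertips stand 199 mm ahead of it and the grasp point (between the pads) lies 180 mm ahead of it; z points along the fingers, y is the line along which they close (so a half turn about z gives the same grasp; the last joint's range is limited). The gripper opens to 94 mm and grips with 3 to 60 N. Pads are 16 mm wide; open, the fingers measure 119 mm over their backs; the gripper's body (75 mm by 177 mm) begins 78 mm behind the grasp point.
Start: joints at [1.039, 0.3, 1.521, -0, 1.321, -0.067], TCP at [0.247, 0.492, 0.405] pointing down, gripper open.
Joint ranges: [-3.03, 3.03], [-0.79, 2.21], [0.23, 2.52], [-1.04, 4.18], [0, 3.07], [-2.55, 2.55]. Speed limits (rad/s): [2.22, 2.22, 2.57, 3.14, 3.14, 3.14].

### API

Orientations are given as [roll, pitch, yaw] about the fixed x, y, z axes, in that order (R = Rz(yaw) Ry(pitch) Rx(roll)).
In Python, from station import telemetry, cams, workorder, finder gives the robot as it stands.
- The arm moves only by the tool jog_arm, never from a script. Its argument "rows" is a list of rows, each an object with "gripper": the finger opening in m, from 0 to 0.094; "slide": the shift along the tool's x, y, z in m, a list of three; "spin": the turn about the tool's z in rad. In form: [{"gripper": gripper, "slide": [tx, ty, tz], "spin": spin}, ...]. A call has 1 to 8 rows; each row is the pose to reach, as a shift and turn from the pose commanded when the call began, along the tool's axes at that moment; what a row does not reach only later rows make up. A row lasts 1/10 s, in which the tool goes at most 50 mm and 8.59 degrees, less where a joint would pass 70% of its speed; a pose out of reach is approached as far as the arm can. A call with a gripper value outside its range is refused whole. The fingers move at their own pace and stop on an object; "squeeze" is the grip in N (left out, the last holds). Time passes only in rows, so rows that repeat a pose let the fingers close. It gives the time, the measured TCP pose, the force, the opening and the grip force at its end, in the units of the state.
- telemetry.get_obs(): the state, without advancing time (a new reading comes with each control period).
- cams.camera(name): name is "scene" or "top" or "wrist"; returns (picture, depth): 400x640x3 uint8, red, green, blue; 400x640 float32, m along the optical axis (not along the pixel's ray), 0 where there is no reading.
- cams.camera_info(name): a dict with "camera_matrix" (3x3 intrinsics, pixels), "k1" (the pictures are not rectified: a ray, as slopes to the right and down, at radius r is drawn at 1 + k1 r^2 times it, then the intrinsics apply), "R" (3x3) and "t" (3): a world point X has camera coordinates R X + t; the wrist camera has in their place "tool_from_camera" (4x4, takes a point from camera to tool coordinates, whose origin is the TCP and whose axes are the flange's). Camera axes: x right, y down, z forward; pixel columns grow to the right and rows downward; lengths in m; the calibration is good to about 2 mm. A picture is of the moment at which its call begins: read the wrist's pose just before it. camera_info takes no time and is no camera call.
- workorder.hand_in(): hands the job in; it is judged then, once.
Trained networks look in the newest picture that a camera, given by its name, has taken for a name from the list of things; names that differ only in an ending like _2 or _b are one class to them, and where a whole thing is asked for, a point or a joint stands for the part that bears it (a point fixed in the world has none). Each returns a list of dicts, best first, with "confidence" (0 to 1); they miss things now and then, are a little off and sometimes report something else, mostly with a low value. They report only what shows in the picture. A call takes as long as a camera call.
- finder.find_in(target, camera): "point" ([x, y, z] in m, in world coordinates, good to about 4 mm: the middle of the surface that is visible of it).
- finder.masks_of(target, camera): "region" (400x640 bool, what is visible of it).
The state is a dict: "time_s": time; "qpos": joint angles; "joint_vel": joint speeds; "tau": joint torques, N m; "ee_pos": TCP position; "eef_rot": TCP orientation; "force": force on the tool from outside, world axes, zero at the start; "moment": the same for the moment, N m; "grip_width": finger opening in m; "grip_force": force on a finger pad.
Only numpy, scipy, OpenCV 4.12 (cv2) and the standard library are available. Lean on these libraries where they do the work, as an engineer would, in place of code of your own. Each camera call takes 0.05 s, during which the arm holds its last target. There are 200 camera calls.

### The job

Unscrew the black knob of the clamping stand all the way so that its jaw stands back, then stand every grey cassette that lies on the bench upright on a short end in a slot of the stand, one to a slot, right down on the slot's floor. Then screw the knob fully home again so that the jaw holds them all, let go, and leave the other things on the bench where they are.

Things in the scene. Friction and masses are not known exactly. Their poses are not given: they have to be found in the camera images.
- stand: clamping stand fixed on the bench: aluminium base 152 x 182 x 8 mm, white toothed ribs forming four slots. Origin on the bench under the middle of the slotted part; z up; x across the slots, away from the robot (slot pitch 34 mm); y along the slots, from the fixed back stop (face at y = -31 mm, top 42 mm above the bench) to the movable jaw. Gear block with the knob: y 81 to 137 mm, 70 mm wide
- clamp_knob (a joint): turn of the clamp knob, rad: 0 = screwed fully home (clockwise from above); grows as it is unscrewed counter-clockwise, end stop at 10.0 (about 1.6 turns). It stays where it is left (friction about 0.05 N m). Through gears it moves the jaw back 2.15 mm per rad
- knob_grip (a point): on the axis of the clamp knob, 76 mm above the bench, the height to grip it. Black ribbed round knob, 42 mm diameter, vertical axis, from 58 to 90 mm above the bench, at stand x = 0, y = 109 mm; the gear block under it is 52 mm high
- jaw_face (a point): middle of the rubber face of the jaw, 25 mm above the bench. The jaw is an aluminium bar 140 mm long, 12 mm thick, top 38 mm above the bench, across the +y ends of all slots; face at stand y = +31.5 mm with the knob home (62.5 mm from the back stop), +53 mm with it fully unscrewed. It pushes the cassettes along their slots
- slot0 (a point): middle of the floor of slot 0 (nearest the robot), 8 mm above the bench. Slot gap 17 mm; ribs 58 mm long along y, 17 mm thick (outer two 12 mm), upright to 34 mm above the bench, then roof-shaped tops up to 43 mm that guide a cassette in
- slot1 (a point): middle of the floor of slot 1 (between), 8 mm above the bench. Slot gap 17 mm; ribs 58 mm long along y, 17 mm thick (outer two 12 mm), upright to 34 mm above the bench, then roof-shaped tops up to 43 mm that guide a cassette in
- slot2 (a point): middle of the floor of slot 2 (between), 8 mm above the bench. Slot gap 17 mm; ribs 58 mm long along y, 17 mm thick (outer two 12 mm), upright to 34 mm above the bench, then roof-shaped tops up to 43 mm that guide a cassette in
- slot3 (a point): middle of the floor of slot 3 (farthest from the robot), 8 mm above the bench. Slot gap 17 mm; ribs 58 mm long along y, 17 mm thick (outer two 12 mm), upright to 34 mm above the bench, then roof-shaped tops up to 43 mm that guide a cassette in
- cassette0: flat cassette, grey frame with white panel, 110 x 60 x 14 mm, 0.11 kg; all are alike and the same on both faces and ends. Starts lying flat on the bench. Origin at the middle of one large face; x along its 110 mm length, y along its 60 mm width, z along its thickness (into the cassette). May be absent
- cassette0_mid (a point): centre of that cassette (absent with it)
- cassette1: flat cassette, grey frame with white panel, 110 x 60 x 14 mm, 0.11 kg; all are alike and the same on both faces and ends. Starts lying flat on the bench. Origin at the middle of one large face; x along its 110 mm length, y along its 60 mm width, z along its thickness (into the cassette). May be absent
- cassette1_mid (a point): centre of that cassette (absent with it)
- cassette2: flat cassette, grey frame with white panel, 110 x 60 x 14 mm, 0.11 kg; all are alike and the same on both faces and ends. Starts lying flat on the bench. Origin at the middle of one large face; x along its 110 mm length, y along its 60 mm width, z along its thickness (into the cassette). May be absent
- cassette2_mid (a point): centre of that cassette (absent with it)
- cassette3: flat cassette, grey frame with white panel, 110 x 60 x 14 mm, 0.11 kg; all are alike and the same on both faces and ends. Starts lying flat on the bench. Origin at the middle of one large face; x along its 110 mm length, y along its 60 mm width, z along its thickness (into the cassette). May be absent
- cassette3_mid (a point): centre of that cassette (absent with it)
- tape: roll of tape, 82 mm across, 19 mm high, on the bench; origin under its middle. Not to be disturbed
- jar: white jar with ribbed lid, 62 mm across, 90 mm high; origin under its middle. Not to be disturbed
- media: clear media bottle with blue cap, 72 mm across, 142 mm high; origin under its middle. Not to be disturbed

How it is judged:
On the way, in this order (a step that is already met when the one before it is completed fails the run):
1. the knob is unscrewed all but fully (more than 8.6 rad) (value of joint clamp_knob above 8.6 rad), for 0.2 s.
2. with the jaw still back (knob above 7 rad), every cassette present stands upright on a short end in a slot, on its floor, let go and at rest (x of cassette0_mid in the frame of stand between -0.068 and 0.068 m and y of cassette0_mid in the frame of stand between -0.04 and 0.04 m and z of cassette0_mid in the frame of stand between 0.055 and 0.069 m and angle between the x axis of each of cassette0, cassette1, cassette2, cassette3 and the z axis of stand, either way round below 0.2 rad and angle between the z axis of each of cassette0, cassette1, cassette2, cassette3 and the x axis of stand, either way round below 0.2 rad and linear speed of each of cassette0, cassette1, cassette2, cassette3 below 0.02 m/s and contact force between each of cassette0, cassette1, cassette2, cassette3 and the fingers below 0.2 N and x of cassette1_mid in the frame of stand between -0.068 and 0.068 m and y of cassette1_mid in the frame of stand between -0.04 and 0.04 m and z of cassette1_mid in the frame of stand between 0.055 and 0.069 m and x of cassette2_mid in the frame of stand between -0.068 and 0.068 m and y of cassette2_mid in the frame of stand between -0.04 and 0.04 m and z of cassette2_mid in the frame of stand between 0.055 and 0.069 m and x of cassette3_mid in the frame of stand between -0.068 and 0.068 m and y of cassette3_mid in the frame of stand between -0.04 and 0.04 m and z of cassette3_mid in the frame of stand between 0.055 and 0.069 m and value of joint clamp_knob above 7 rad), for 0.3 s.
3. the knob is screwed fully home (within 0.3 rad) (value of joint clamp_knob below 0.3 rad), for 0.2 s.
At the end, for the whole second after the job is handed in: every cassette present stands on a short end in a slot of the stand, within 0.2 rad of upright and of square to the slot, its centre no more than 69 mm above the bench (slot floor 8 mm + half length 55 mm + 6 mm), released and at rest; the knob is within 0.3 rad of fully home (x of cassette0_mid in the frame of stand between -0.068 and 0.068 m and y of cassette0_mid in the frame of stand between -0.04 and 0.04 m and z of cassette0_mid in the frame of stand between 0.055 and 0.069 m and angle between the x axis of each of cassette0, cassette1, cassette2, cassette3 and the z axis of stand, either way round below 0.2 rad and angle between the z axis of each of cassette0, cassette1, cassette2, cassette3 and the x axis of stand, either way round below 0.2 rad and linear speed of each of cassette0, cassette1, cassette2, cassette3 below 0.02 m/s and contact force between each of cassette0, cassette1, cassette2, cassette3 and the fingers below 0.2 N and x of cassette1_mid in the frame of stand between -0.068 and 0.068 m and y of cassette1_mid in the frame of stand between -0.04 and 0.04 m and z of cassette1_mid in the frame of stand between 0.055 and 0.069 m and x of cassette2_mid in the frame of stand between -0.068 and 0.068 m and y of cassette2_mid in the frame of stand between -0.04 and 0.04 m and z of cassette2_mid in the frame of stand between 0.055 and 0.069 m and x of cassette3_mid in the frame of stand between -0.068 and 0.068 m and y of cassette3_mid in the frame of stand between -0.04 and 0.04 m and z of cassette3_mid in the frame of stand between 0.055 and 0.069 m and value of joint clamp_knob below 0.3 rad); the robot touches nothing.
It fails at once if a bystander (tape roll, jar, media bottle) is shifted by more than 40 mm (distance of any of tape, jar, media from where it was at the start of the episode above 0.04 m).
Of cassette0, cassette1, cassette2, cassette3 only 2 to 4 are there at a start; the rules pass over those that are not, and their reading is None.
At some moment in a run one of cassette0, cassette1, cassette2, cassette3 may be knocked a few centimetres aside while the robot is not near it.
Once in a run the grip may slacken for a moment while it holds something.
It also fails if it takes over 210 s, if anything falls off the work surface, if the arm or the gripper's body presses on something with over 40 N, if the wrist force passes 120 N, or if a joint passes its speed limit or range.

## Working session

There is one attempt and no reset: what is moved stays moved. The work goes in short steps, Python scripts to look and compute and a tool call to move; the robot and the scene stay as the last step left them, time stands still between calls to the robot, and variables do not carry over. Pictures are saved under pics/ and viewed, at most 14 in all, crops included, and the job is handed in when it is done.

Besides the shell and the picture viewer there is one more tool, called after "Emit:" in YAML: its name, and indented under it one key for each argument. jog_arm: Moves the arm, as the interface text tells. Its arguments: {"type":"object","properties":{"rows":{"type":"array","items":{"type":"object","properties":{"gripper":{"type":"number"},"slide":{"type":"array","items":{"type":"number"}},"spin":{"type":"number"}}}},"squeeze":{"type":"number"}},"required":["rows"]}

```bash
ls; mkdir -p pics
cat > h.py <<'E'
import numpy as np, cv2
from station import telemetry, cams, workorder, finder
from scipy.spatial.transform import Rotation as Ro
def tool():
    o=telemetry.get_obs(); T=np.eye(4); T[:3,:3]=Ro.from_euler('xyz',o['eef_rot']).as_matrix(); T[:3,3]=o['ee_pos']; return T
def shot(name):
    T=tool(); p,d=cams.camera(name); i=cams.camera_info(name); K=np.array(i['camera_matrix'])
    if name=='wrist': W=T@np.array(i['tool_from_camera'])
    else:
        W=np.eye(4); R=np.array(i['R']); W[:3,:3]=R.T; W[:3,3]=-R.T@np.array(i['t'])
    return p,d,K,i['k1'],W
def cloud(d,K,k1,W):
    v,u=np.indices(d.shape); D=np.array([k1,0,0,0,0.])
    s=cv2.undistortPoints(np.stack([u,v],-1).reshape(-1,1,2).astype(float),K,D).reshape(400,640,2)
    c=np.dstack([s*d[...,None],d]); P=c@W[:3,:3].T+W[:3,3]; P[d<=0]=np.nan; return P
def save(n,p): cv2.imwrite('pics/'+n+'.png',p[...,::-1])
E
python3 - <<'E'
from h import *
for c in('scene','top'):
    p,d,K,k1,W=shot(c); save(c+'0',p); print(c,K.tolist(),k1,W.round(3).tolist())
    for t in('stand','clamp_knob','cassette0','tape','jar','media','jaw_face','slot0','slot3'):
        try: print(t,[(np.round(r['point'],3).tolist(),round(r['confidence'],2)) for r in finder.find_in(t,c)])
        except Exception as e: print(t,e)
print(telemetry.get_obs())
E
```

```text
pics
scene [[397.124409910505, 0.0, 316.07612289448986], [0.0, 397.124409910505, 196.0340190688938], [0.0, 0.0, 1.0]] -0.09664974469591431 [[0.877, -0.231, 0.422, 0.03], [-0.481, -0.405, 0.778, -0.997], [-0.008, -0.885, -0.466, 0.695], [0.0, 0.0, 0.0, 1.0]]
stand [([0.661, 0.358, 0.074], 0.44)]
clamp_knob [([0.572, -0.109, 0.084], 0.64)]
cassette0 [([0.411, 0.326, 0.015], 0.82), ([0.41, 0.003, 0.013], 0.71), ([0.388, -0.15, 0.013], 0.63), ([0.413, 0.179, 0.012], 0.63)]
tape [([0.453, -0.377, 0.02], 0.7), ([0.568, -0.111, 0.084], 0.18)]
jar [([0.704, -0.101, 0.056], 0.98), ([0.561, -0.18, 0.032], 0.59)]
media [([0.656, 0.356, 0.074], 0.78)]
jaw_face [([0.577, -0.165, 0.035], 0.51)]
slot0 [([0.565, -0.182, 0.024], 0.63)]
slot3 [([0.565, -0.182, 0.024], 0.63)]
top [[413.6920441554235, 0.0, 318.14328657775997], [0.0, 413.6920441554235, 207.89043026083354], [0.0, 0.0, 1.0]] 0.0066696292085306925 [[0.002, -0.997, 0.071, 0.466], [-1.0, -0.001, 0.02, -0.011], [-0.02, -0.071, -0.997, 1.282], [0.0, 0.0, 0.0, 1.0]]
stand [([0.577, -0.158, 0.016], 0.7)]
clamp_knob [([0.576, -0.091, 0.091], 0.45)
[... 428 characters left out ...]
([0.578, -0.156, 0.021], 0.92)]
{'time_s': 1.0, 'qpos': array([ 1.03939198e+00,  2.99892870e-01,  1.52094927e+00,  2.18820310e-05,
        1.32071825e+00, -6.65913794e-02]), 'joint_vel': array([ 0.00076907, -0.00089857,  0.00046801,  0.00166736, -0.00025266,
       -0.00211848]), 'tau': array([-1.72518525e-03, -5.31666219e+01, -3.52919662e+01,  7.07628275e-02,
        2.12528952e-02,  5.00583894e-05]), 'ee_pos': array([0.24653782, 0.49164981, 0.40467098]), 'eef_rot': array([ 3.14155905e+00, -1.90073890e-05,  2.67677427e+00]), 'force': array([-0.61030733, -1.31672042, -0.44955628]), 'moment': array([-0.04526547,  0.03811315,  0.00068835]), 'grip_force': 0.0, 'grip_width': 0.09396787577512163}
```

View pics/scene0.png

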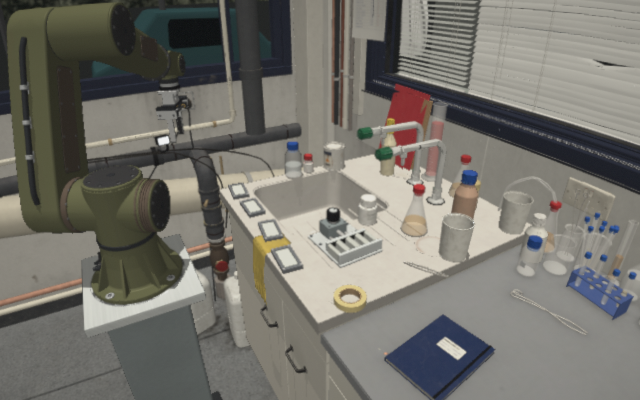

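View pics/top0.png

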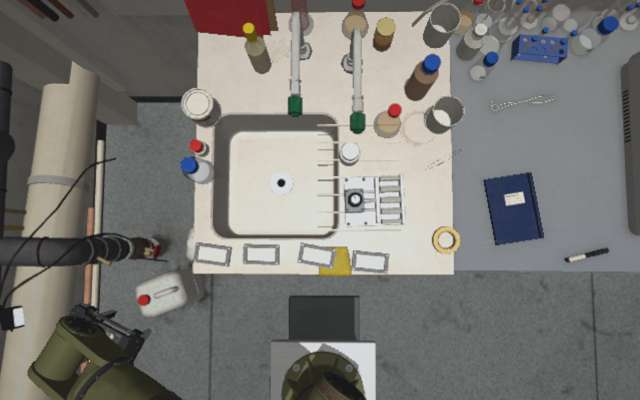

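The bench shows four cassettes along its front edge, at top-view pixels (213,253), (262,253), (317,255) and (370,261). The stand is at (375,200) with its knob at (355,200), and the jar (349,152), media bottle and tape are well clear.

```bash
cat >> h.py <<'E'
def go(x,y,z,yaw,grasp=True):
    "print slide/spin bringing grasp point to xyz, yaw = tool yaw (tool down)"
    T=tool(); o=telemetry.get_obs(); p=np.array([x,y,z+(0.18 if grasp else 0)])
    s=T[:3,:3].T@(p-T[:3,3]); y0=o['eef_rot'][2]
    dy=(yaw-y0+np.pi)%(2*np.pi)-np.pi
    out=[]
    for k in(-2*np.pi,0,2*np.pi):
        q6=np.arctan2(y,x)+np.pi/2-(y0+dy+k); 
        q6n=q6
        if abs(q6n)<2.5: out.append((round(float(-(dy+k)),3),round(float(q6n),2)))
    print('slide',s.round(4).tolist(),'spin,q6',out,'dist',round(float(np.linalg.norm(s)),3))
def st():
    o=telemetry.get_obs(); print('t',round(o['time_s'],2),'p',o['ee_pos'].round(4),'rot',np.round(o['eef_rot'],4),'q6',round(o['qpos'][5],3),'F',o['force'].round(1),'w',round(o['grip_width'],4),'gf',round(o['grip_force'],1))
def cassettes(cam):
    p,d,K,k1,W=shot(cam); P=cloud(d,K,k1,W); res=[]
    for r in finder.masks_of('cassette0',cam):
        m=r['region']; X=P[m]; X=X[np.isfinite(X[:,0])]; X=X[(X[:,2]>0.004)&(X[:,2]<0.03)]
        if len(X)<50: continue
        c,(a,b),g=cv2.minAreaRect((X[:,:2]*1000).astype(np.float32))
        if a<b: a,b,g=b,a,g+90
        res.append((np.round(c,1).tolist(),round(a,1),round(b,1),round((g+90)%180-90,1),round(float(np.median(X[:,2]))*1000,1),round(r['confidence'],2)))
    return p,res
E
python3 - <<'E'
from h import *
print(np.round(cams.camera_info('wrist')['tool_from_camera'],3).tolist())
for c in cassettes('top')[1]: print(c)
p,d,K,k1,W=shot('top'); P=cloud(d,K,k1,W)
sel=(P[...,2]>.082)&(P[...,2]<.098)&(abs(P[...,0]-.57)<.05)&(abs(P[...,1]+.1)<.05)
print('knob',np.nanmean(P[sel],0),sel.sum(),cv2.minEnclosingCircle((P[sel][:,:2]*1000).astype(np.float32)))
go(.50,-.15,.22,2.677)
E
```

```text
[[0.001, -0.971, -0.239, 0.069], [1.0, 0.001, -0.0, 0.001], [0.0, -0.239, 0.971, 0.02], [0.0, 0.0, 0.0, 1.0]]
([415.8, 189.1], 110.5, 60.0, 88.3, 11.7, 0.96)
([413.1, 17.8], 105.9, 60.7, 78.9, 11.6, 0.92)
([394.2, -143.3], 108.3, 59.7, 84.6, 11.9, 0.81)
([415.8, 338.5], 109.8, 60.0, 82.6, 11.6, 0.6)
knob [ 0.57820437 -0.09422426  0.08979193] 168 ((578.548583984375, -94.3427963256836), 21.344650268554688)
slide [-0.5142, -0.4599, 0.0046] spin,q6 [(-0.0, -1.4)] dist 0.69
```

Emit:
jog_arm:
  rows:
    - {"gripper": 0.094,"slide": [-0.28,-0.188,0.012],"spin": 0}
    - {"gripper": 0.094,"slide": [-0.28,-0.188,0.012],"spin": 0}
    - {"gripper": 0.094,"slide": [-0.28,-0.188,0.012],"spin": 0}
    - {"gripper": 0.094,"slide": [-0.28,-0.188,0.012],"spin": 0}
    - {"gripper": 0.094,"slide": [-0.28,-0.188,0.012],"spin": 0}
    - {"gripper": 0.094,"slide": [-0.28,-0.188,0.012],"spin": 0}
    - {"gripper": 0.094,"slide": [-0.28,-0.188,0.012],"spin": 0}
    - {"gripper": 0.094,"slide": [-0.28,-0.188,0.012],"spin": 0}

```text
time_s: 1.95
ee_pos: [0.414, 0.1951, 0.3926]
eef_rot: [-3.141, 0.0, 2.673]
force: [-0.9, 0.2, -0.5]
grip_width: 0.0939
grip_force: 0.0
```

Emit:
jog_arm:
  rows:
    - {"gripper": 0.094,"slide": [-0.28,-0.188,0.012],"spin": 0}
    - {"gripper": 0.094,"slide": [-0.28,-0.188,0.012],"spin": 0}
    - {"gripper": 0.094,"slide": [-0.28,-0.188,0.012],"spin": 0}
    - {"gripper": 0.094,"slide": [-0.28,-0.188,0.012],"spin": 0}
    - {"gripper": 0.094,"slide": [-0.28,-0.188,0.012],"spin": 0}
    - {"gripper": 0.094,"slide": [-0.28,-0.188,0.012],"spin": 0}
    - {"gripper": 0.094,"slide": [-0.28,-0.188,0.012],"spin": 0}
    - {"gripper": 0.094,"slide": [-0.28,-0.188,0.012],"spin": 0}

```text
time_s: 2.75
ee_pos: [0.5798, -0.0983, 0.3797]
eef_rot: [-3.141, -0.001, 2.674]
force: [0.1, 0.9, -0.9]
grip_width: 0.0941
grip_force: 0.0
```

Emit:
jog_arm:
  rows:
    - {"gripper": 0.094,"slide": [0,0,0],"spin": 1.2}
    - {"gripper": 0.094,"slide": [0,0,0],"spin": 1.2}
    - {"gripper": 0.094,"slide": [0,0,0],"spin": 1.2}
    - {"gripper": 0.094,"slide": [0,0,0],"spin": 1.2}
    - {"gripper": 0.094,"slide": [0,0,0],"spin": 1.2}
    - {"gripper": 0.094,"slide": [0,0,0],"spin": 1.2}
    - {"gripper": 0.094,"slide": [0,0,0],"spin": 1.2}
    - {"gripper": 0.094,"slide": [0,0,0],"spin": 1.2}

```text
time_s: 3.55
ee_pos: [0.5785, -0.0941, 0.3807]
eef_rot: [-3.141, -0.0, 1.472]
force: [0.4, -0.2, -0.6]
grip_width: 0.0939
grip_force: 0.0
```

Emit:
jog_arm:
  rows:
    - {"gripper": 0.094,"slide": [0,0,0],"spin": 1.2}
    - {"gripper": 0.094,"slide": [0,0,0],"spin": 1.2}
    - {"gripper": 0.094,"slide": [0,0,0],"spin": 1.2}
    - {"gripper": 0.094,"slide": [0,0,0],"spin": 1.2}
    - {"gripper": 0.094,"slide": [0,0,0],"spin": 1.2}
    - {"gripper": 0.094,"slide": [0,0,0],"spin": 1.2}
    - {"gripper": 0.094,"slide": [0,0,0],"spin": 1.2}
    - {"gripper": 0.094,"slide": [0,0,0],"spin": 1.2}

```text
time_s: 4.35
ee_pos: [0.5785, -0.0941, 0.3808]
eef_rot: [-3.141, -0.0, 0.272]
force: [-0.3, -0.4, 0.3]
grip_width: 0.0938
grip_force: 0.0
```

Emit:
jog_arm:
  rows:
    - {"gripper": 0.094,"slide": [0,0,0],"spin": 1.2}
    - {"gripper": 0.094,"slide": [0,0,0],"spin": 1.2}
    - {"gripper": 0.094,"slide": [0,0,0],"spin": 1.2}
    - {"gripper": 0.094,"slide": [0,0,0],"spin": 1.2}
    - {"gripper": 0.094,"slide": [0,0,0],"spin": 1.2}
    - {"gripper": 0.094,"slide": [0,0,0],"spin": 1.2}
    - {"gripper": 0.094,"slide": [0,0,0],"spin": 1.2}
    - {"gripper": 0.094,"slide": [0,0,0],"spin": 1.2}

```text
time_s: 5.15
ee_pos: [0.5785, -0.0941, 0.3807]
eef_rot: [-3.142, 0.0, -0.928]
force: [0.4, -0.2, 0.5]
grip_width: 0.094
grip_force: 0.0
```

Run:
```python
from h import *
st(); p,d,K,k1,W=shot('wrist'); save('w1',p); P=cloud(d,K,k1,W); np.save('w1.npy',P)
sel=(P[...,2]>.084)&(P[...,2]<.096)&(abs(P[...,0]-.578)<.04)&(abs(P[...,1]+.094)<.04)
print('knob',np.nanmean(P[sel],0),sel.sum(),cv2.minEnclosingCircle((P[sel][:,:2]*1000).astype(np.float32)))
go(.578,-.094,.076,-.99)
```

```text
t 5.15 p [ 0.5785 -0.0941  0.3807] rot [-3.1415e+00  1.0000e-04 -9.2840e-01] q6 2.275 F [ 0.4 -0.2  0.5] w 0.094 gf 0.0
knob [ 0.57882961 -0.09526595  0.0901819 ] 1926 ((578.1004028320312, -94.25466918945312), 21.767229080200195)
slide [-0.0004, 0.0003, 0.1247] spin,q6 [(0.052, 2.4)] dist 0.125
```

View pics/w1.png

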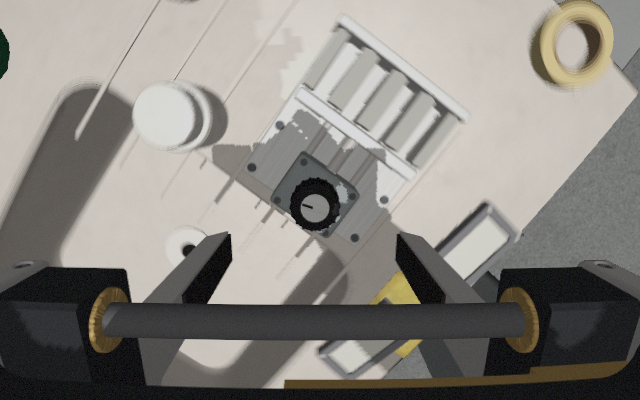

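The wrist view shows the knob at about (315,206), the jaw bar from (300,90) to (415,178), and four empty slots beyond it. Next I'll fit the stand's yaw from this cloud, then descend on the knob.

Run:
```python
from h import *
P=np.load('w1.npy').reshape(-1,3); P=P[np.isfinite(P[:,0])]
k=np.array([.5785,-.0943]); Q=P[:,:2]-k
# back stop top (z 42), jaw top 38, base outline
for n,a,b,ylo,yhi in(('stop',.039,.046,-.165,-.13),('jaw',.0355,.0405,-.095,-.05)):
    X=P[(P[:,2]>a)&(P[:,2]<b)&(Q[:,1]>ylo)&(Q[:,1]<yhi)&(abs(Q[:,0])<.09)]
    print(n,len(X),cv2.minAreaRect((X[:,:2]*1000).astype(np.float32)))
X=P[(P[:,2]>.005)&(P[:,2]<.05)&(Q[:,1]<.05)&(Q[:,1]>-.17)&(abs(Q[:,0])<.1)]
print(cv2.minAreaRect((X[:,:2]*1000).astype(np.float32)),[np.percentile(X[:,i]*1000,[.5,50,99.5]).round(1) for i in(0,1)])
```

```text
stop 2255 ((584.1798706054688, -233.18431091308594), (151.8876190185547, 22.4847354888916), 2.226973056793213)
jaw 2688 ((581.8424072265625, -169.3458709716797), (39.85207748413086, 142.5027313232422), 89.98739624023438)
((580.6613159179688, -155.35122680664062), (152.47232055664062, 178.4508514404297), 2.3661699295043945) [array([505.1, 588.4, 657.3]), array([-243.9, -177.4,  -67.4])]
```

Emit:
jog_arm:
  rows:
    - {"gripper": 0.06,"slide": [0,0,0.04],"spin": 0.1}
    - {"gripper": 0.06,"slide": [0,0,0.08],"spin": 0.1}
    - {"gripper": 0.06,"slide": [0,0,0.105],"spin": 0.1}
    - {"gripper": 0.06,"slide": [0,0,0.125],"spin": 0.1}
    - {"gripper": 0.06,"slide": [0,0,0.125],"spin": 0.1}
    - {"gripper": 0.04,"slide": [0,0,0.125],"spin": 0.1}
    - {"gripper": 0.035,"slide": [0,0,0.125],"spin": 0.1}
    - {"gripper": 0.035,"slide": [0,0,0.125],"spin": 0.1}
  squeeze: 25

```text
time_s: 6.0
ee_pos: [0.5784, -0.0956, 0.2569]
eef_rot: [3.141, -0.001, -1.022]
force: [-1.0, 1.7, 5.6]
grip_width: 0.0416
grip_force: 25.0
```

Emit:
jog_arm:
  rows:
    - {"gripper": 0.035,"slide": [0,0,0],"spin": -1.19}
    - {"gripper": 0.035,"slide": [0,0,0],"spin": -1.19}
    - {"gripper": 0.035,"slide": [0,0,0],"spin": -1.19}
    - {"gripper": 0.035,"slide": [0,0,0],"spin": -1.19}
    - {"gripper": 0.035,"slide": [0,0,0],"spin": -1.19}
    - {"gripper": 0.035,"slide": [0,0,0],"spin": -1.19}
    - {"gripper": 0.035,"slide": [0,0,0],"spin": -1.19}
    - {"gripper": 0.035,"slide": [0,0,0],"spin": -1.19}

```text
time_s: 6.8
ee_pos: [0.5788, -0.0945, 0.2569]
eef_rot: [-3.14, -0.002, 0.173]
force: [-0.6, 10.3, 4.8]
grip_width: 0.0416
grip_force: 25.0
```

Emit:
jog_arm:
  rows:
    - {"gripper": 0.035,"slide": [0,0,0],"spin": -1.19}
    - {"gripper": 0.035,"slide": [0,0,0],"spin": -1.19}
    - {"gripper": 0.035,"slide": [0,0,0],"spin": -1.19}
    - {"gripper": 0.035,"slide": [0,0,0],"spin": -1.19}
    - {"gripper": 0.035,"slide": [0,0,0],"spin": -1.19}
    - {"gripper": 0.035,"slide": [0,0,0],"spin": -1.19}
    - {"gripper": 0.035,"slide": [0,0,0],"spin": -1.19}
    - {"gripper": 0.035,"slide": [0,0,0],"spin": -1.19}

```text
time_s: 7.6
ee_pos: [0.5782, -0.0947, 0.2564]
eef_rot: [-3.139, -0.001, 1.364]
force: [-9.0, 8.2, 7.1]
grip_width: 0.0412
grip_force: 25.0
```

Emit:
jog_arm:
  rows:
    - {"gripper": 0.035,"slide": [0,0,0],"spin": -1.19}
    - {"gripper": 0.035,"slide": [0,0,0],"spin": -1.19}
    - {"gripper": 0.035,"slide": [0,0,0],"spin": -1.19}
    - {"gripper": 0.035,"slide": [0,0,0],"spin": -1.19}
    - {"gripper": 0.035,"slide": [0,0,0],"spin": -1.19}
    - {"gripper": 0.035,"slide": [0,0,0],"spin": -1.19}
    - {"gripper": 0.035,"slide": [0,0,0],"spin": -1.19}
    - {"gripper": 0.035,"slide": [0,0,0],"spin": -1.19}

```text
time_s: 8.4
ee_pos: [0.5781, -0.0947, 0.2564]
eef_rot: [3.141, -0.003, 2.553]
force: [-10.9, 7.5, 7.3]
grip_width: 0.0417
grip_force: 25.0
```

Emit:
jog_arm:
  rows:
    - {"gripper": 0.035,"slide": [0,0,0],"spin": -1.19}
    - {"gripper": 0.035,"slide": [0,0,0],"spin": -1.19}
    - {"gripper": 0.035,"slide": [0,0,0],"spin": -1.19}
    - {"gripper": 0.035,"slide": [0,0,0],"spin": -1.19}
    - {"gripper": 0.035,"slide": [0,0,0],"spin": -1.19}
    - {"gripper": 0.035,"slide": [0,0,0],"spin": -1.19}
    - {"gripper": 0.035,"slide": [0,0,0],"spin": -1.19}
    - {"gripper": 0.035,"slide": [0,0,0],"spin": -1.19}

```text
time_s: 9.2
ee_pos: [0.578, -0.0948, 0.2564]
eef_rot: [3.139, -0.001, -2.54]
force: [-10.5, 6.0, 8.0]
grip_width: 0.0418
grip_force: 25.0
```

Emit:
jog_arm:
  rows:
    - {"gripper": 0.06,"slide": [0,0,0],"spin": 0}
    - {"gripper": 0.06,"slide": [0,0,0],"spin": 0}
    - {"gripper": 0.06,"slide": [0,0,0],"spin": 0}

```text
time_s: 9.5
ee_pos: [0.5787, -0.0955, 0.2561]
eef_rot: [-3.141, 0.001, -2.548]
force: [-0.5, 0.9, -0.0]
grip_width: 0.0594
grip_force: 0.0
```

```bash
cat >> h.py <<'E'
def S(x,y):
    c,s=np.cos(.04),np.sin(.04); return np.array([.583+c*x-s*y,-.203+s*x+c*y])
def jaw(cam='top'):
    p,d,K,k1,W=shot(cam); P=cloud(d,K,k1,W).reshape(-1,3); P=P[np.isfinite(P[:,0])]
    Q=(P[:,:2]-[.583,-.203])@np.array([[np.cos(.04),-np.sin(.04)],[np.sin(.04),np.cos(.04)]])
    m=(P[:,2]>.034)&(P[:,2]<.042)&(abs(Q[:,1]-.05)<.03)&(abs(Q[:,0])<.068)&(abs(Q[:,0])>.04)
    print('jaw y',np.percentile(Q[m][:,1]*1000,[2,50,98]).round(1),m.sum())
E
python3 -c "
from h import *
st(); jaw()"
```

```text
t 9.5 p [ 0.5787 -0.0955  0.2561] rot [-3.1409e+00  6.0000e-04 -2.5478e+00] q6 -2.391 F [-0.5  0.9 -0. ] w 0.0594 gf 0.0Traceback (most recent call last):
  File "<string>", line 3, in <module>
    st(); jaw()
          ~~~^^
  File "h.py", line 45, in jaw
    print('jaw y',np.percentile(Q[m][:,1]*1000,[2,50,98]).round(1),m.sum())
                  ~~~~~~~~~~~~~^^^^^^^^^^^^^^^^^^^^^^^^^^
    return _quantile_unchecked(
        a, q, axis, out, overwrite_input, method, keepdims, weights)
    return _ureduce(a,
                    func=_quantile_ureduce_func,
    ...<5 lines>...
                    overwrite_input=overwrite_input,
                    method=method)
    r = func(a, **kwargs)
    result = _quantile(arr,
                       quantiles=q,
    ...<2 lines>...
                       out=out,
                       weights=wgt)
    slices_having_nans = np.isnan(arr[-1, ...])
                                  ~~~^^^^^^^^^
IndexError: index -1 is out of bounds for axis 0 with size 0
```

Emit:
jog_arm:
  rows:
    - {"gripper": 0.06,"slide": [0,0,0],"spin": 1.19}
    - {"gripper": 0.06,"slide": [0,0,0],"spin": 1.19}
    - {"gripper": 0.06,"slide": [0,0,0],"spin": 1.19}
    - {"gripper": 0.06,"slide": [0,0,0],"spin": 1.19}
    - {"gripper": 0.06,"slide": [0,0,0],"spin": 1.19}
    - {"gripper": 0.06,"slide": [0,0,0],"spin": 1.19}
    - {"gripper": 0.06,"slide": [0,0,0],"spin": 1.19}
    - {"gripper": 0.06,"slide": [0,0,0],"spin": 1.19}

```text
time_s: 10.35
ee_pos: [0.5786, -0.0956, 0.2557]
eef_rot: [3.142, 0.0, 2.54]
force: [-0.0, 0.2, 0.5]
grip_width: 0.0603
grip_force: 0.0
```

Emit:
jog_arm:
  rows:
    - {"gripper": 0.06,"slide": [0,0,0],"spin": 1.19}
    - {"gripper": 0.06,"slide": [0,0,0],"spin": 1.19}
    - {"gripper": 0.06,"slide": [0,0,0],"spin": 1.19}
    - {"gripper": 0.06,"slide": [0,0,0],"spin": 1.19}
    - {"gripper": 0.06,"slide": [0,0,0],"spin": 1.19}
    - {"gripper": 0.06,"slide": [0,0,0],"spin": 1.19}
    - {"gripper": 0.06,"slide": [0,0,0],"spin": 1.19}
    - {"gripper": 0.06,"slide": [0,0,0],"spin": 1.19}

```text
time_s: 11.15
ee_pos: [0.5786, -0.0956, 0.2557]
eef_rot: [3.141, 0.0, 1.35]
force: [-0.3, 0.0, -0.1]
grip_width: 0.06
grip_force: 0.0
```

Emit:
jog_arm:
  rows:
    - {"gripper": 0.06,"slide": [0,0,0],"spin": 1.19}
    - {"gripper": 0.06,"slide": [0,0,0],"spin": 1.19}
    - {"gripper": 0.06,"slide": [0,0,0],"spin": 1.19}
    - {"gripper": 0.06,"slide": [0,0,0],"spin": 1.19}
    - {"gripper": 0.06,"slide": [0,0,0],"spin": 1.19}
    - {"gripper": 0.06,"slide": [0,0,0],"spin": 1.19}
    - {"gripper": 0.06,"slide": [0,0,0],"spin": 1.19}
    - {"gripper": 0.06,"slide": [0,0,0],"spin": 1.19}

```text
time_s: 11.95
ee_pos: [0.5786, -0.0956, 0.2558]
eef_rot: [3.141, -0.0, 0.16]
force: [-0.5, 0.2, 0.1]
grip_width: 0.0599
grip_force: 0.0
```

Emit:
jog_arm:
  rows:
    - {"gripper": 0.06,"slide": [0,0,0],"spin": 1.22}
    - {"gripper": 0.06,"slide": [0,0,0],"spin": 1.22}
    - {"gripper": 0.06,"slide": [0,0,0],"spin": 1.22}
    - {"gripper": 0.06,"slide": [0,0,0],"spin": 1.22}
    - {"gripper": 0.06,"slide": [0,0,0],"spin": 1.22}
    - {"gripper": 0.06,"slide": [0,0,0],"spin": 1.22}
    - {"gripper": 0.06,"slide": [0,0,0],"spin": 1.22}
    - {"gripper": 0.06,"slide": [0,0,0],"spin": 1.22}

```text
time_s: 12.75
ee_pos: [0.5786, -0.0956, 0.2558]
eef_rot: [-3.141, -0.0, -1.04]
force: [0.3, -0.2, 1.5]
grip_width: 0.06
grip_force: 0.0
```

Emit:
jog_arm:
  rows:
    - {"gripper": 0.035,"slide": [0,0,0],"spin": 0}
    - {"gripper": 0.035,"slide": [0,0,0],"spin": 0}
    - {"gripper": 0.035,"slide": [0,0,0],"spin": 0}
    - {"gripper": 0.035,"slide": [0,0,0],"spin": 0}

```text
time_s: 13.15
ee_pos: [0.5785, -0.0956, 0.2557]
eef_rot: [3.141, 0.0, -1.031]
force: [-2.7, -2.1, 2.4]
grip_width: 0.0416
grip_force: 25.0
```

Emit:
jog_arm:
  rows:
    - {"gripper": 0.035,"slide": [0,0,0],"spin": -1.2}
    - {"gripper": 0.035,"slide": [0,0,0],"spin": -1.2}
    - {"gripper": 0.035,"slide": [0,0,0],"spin": -1.2}
    - {"gripper": 0.035,"slide": [0,0,0],"spin": -1.2}
    - {"gripper": 0.035,"slide": [0,0,0],"spin": -1.2}
    - {"gripper": 0.035,"slide": [0,0,0],"spin": -1.2}
    - {"gripper": 0.035,"slide": [0,0,0],"spin": -1.2}
    - {"gripper": 0.035,"slide": [0,0,0],"spin": -1.2}

```text
time_s: 13.95
ee_pos: [0.5788, -0.0946, 0.2557]
eef_rot: [-3.14, -0.001, 0.175]
force: [2.4, 9.6, 0.4]
grip_width: 0.0414
grip_force: 25.0
```

Emit:
jog_arm:
  rows:
    - {"gripper": 0.035,"slide": [0,0,0],"spin": -1.2}
    - {"gripper": 0.035,"slide": [0,0,0],"spin": -1.2}
    - {"gripper": 0.035,"slide": [0,0,0],"spin": -1.2}
    - {"gripper": 0.035,"slide": [0,0,0],"spin": -1.2}
    - {"gripper": 0.035,"slide": [0,0,0],"spin": -1.2}
    - {"gripper": 0.035,"slide": [0,0,0],"spin": -1.2}
    - {"gripper": 0.035,"slide": [0,0,0],"spin": -1.2}
    - {"gripper": 0.035,"slide": [0,0,0],"spin": -1.2}

```text
time_s: 14.75
ee_pos: [0.5784, -0.0939, 0.2557]
eef_rot: [-3.139, -0.003, 1.375]
force: [-7.7, 16.5, 7.9]
grip_width: 0.042
grip_force: 25.0
```

Emit:
jog_arm:
  rows:
    - {"gripper": 0.035,"slide": [0,0,0],"spin": -1.2}
    - {"gripper": 0.035,"slide": [0,0,0],"spin": -1.2}
    - {"gripper": 0.035,"slide": [0,0,0],"spin": -1.2}
    - {"gripper": 0.035,"slide": [0,0,0],"spin": -1.2}
    - {"gripper": 0.035,"slide": [0,0,0],"spin": -1.2}
    - {"gripper": 0.035,"slide": [0,0,0],"spin": -1.2}
    - {"gripper": 0.035,"slide": [0,0,0],"spin": -1.2}
    - {"gripper": 0.035,"slide": [0,0,0],"spin": -1.2}

```text
time_s: 15.55
ee_pos: [0.5777, -0.0943, 0.2556]
eef_rot: [-3.141, -0.006, 2.575]
force: [-19.2, 10.9, 14.8]
grip_width: 0.0416
grip_force: 25.0
```

Emit:
jog_arm:
  rows:
    - {"gripper": 0.035,"slide": [0,0,0],"spin": -1.2}
    - {"gripper": 0.035,"slide": [0,0,0],"spin": -1.2}
    - {"gripper": 0.035,"slide": [0,0,0],"spin": -1.2}
    - {"gripper": 0.035,"slide": [0,0,0],"spin": -1.2}
    - {"gripper": 0.035,"slide": [0,0,0],"spin": -1.2}
    - {"gripper": 0.035,"slide": [0,0,0],"spin": -1.2}
    - {"gripper": 0.035,"slide": [0,0,0],"spin": -1.2}
    - {"gripper": 0.035,"slide": [0,0,0],"spin": -1.2}

```text
time_s: 16.35
ee_pos: [0.5776, -0.0954, 0.2556]
eef_rot: [3.138, -0.004, -2.509]
force: [-17.9, 1.0, 12.1]
grip_width: 0.0415
grip_force: 25.0
```

Emit:
jog_arm:
  rows:
    - {"gripper": 0.07,"slide": [0,0,0],"spin": 0}
    - {"gripper": 0.07,"slide": [0,0,0],"spin": 0}
    - {"gripper": 0.07,"slide": [0,0,0],"spin": 0}
    - {"gripper": 0.07,"slide": [0,0,-0.05],"spin": 0}
    - {"gripper": 0.07,"slide": [0,0,-0.1],"spin": 0}
    - {"gripper": 0.07,"slide": [0,0,-0.14],"spin": 0}
    - {"gripper": 0.07,"slide": [0,0,-0.14],"spin": 0}

```text
time_s: 17.05
ee_pos: [0.5788, -0.0955, 0.4017]
eef_rot: [-3.134, 0.006, -2.517]
force: [-0.2, -0.1, -0.3]
grip_width: 0.0702
grip_force: 0.0
```

```bash
python3 -c "
from h import *
st(); jaw('wrist')"
```

```text
t 17.05 p [ 0.5788 -0.0955  0.4017] rot [-3.1343  0.0064 -2.517 ] q6 -2.421 F [-0.2 -0.1 -0.3] w 0.0702 gf 0.0
jaw y [20.9 56.9 64.4] 818
```

```bash
python3 -c "
from h import *
r=cassettes('top')[1]
for c in r: print(c)
go(.398,-.101,.10,1.477)"
```

```text
([416.0, 189.2], 110.4, 60.0, 88.6, 11.8, 0.91)
([416.0, 339.3], 110.9, 59.8, 82.5, 12.1, 0.82)
([416.3, 39.7], 69.8, 59.7, 80.7, 11.7, 0.79)
slide [0.1496, 0.101, 0.1149] spin,q6 [(-3.994, -0.15)] dist 0.214
```

Emit:
jog_arm:
  rows:
    - {"gripper": 0.09,"slide": [0.15,0.101,0],"spin": 1.15}
    - {"gripper": 0.09,"slide": [0.15,0.101,0],"spin": 1.15}
    - {"gripper": 0.09,"slide": [0.15,0.101,0],"spin": 1.15}
    - {"gripper": 0.09,"slide": [0.15,0.101,0],"spin": 1.15}
    - {"gripper": 0.09,"slide": [0.15,0.101,0],"spin": 1.15}
    - {"gripper": 0.09,"slide": [0.15,0.101,0],"spin": 1.15}
    - {"gripper": 0.09,"slide": [0.15,0.101,0],"spin": 1.15}
    - {"gripper": 0.09,"slide": [0.15,0.101,0],"spin": 1.15}

```text
time_s: 18.0
ee_pos: [0.3978, -0.1014, 0.3943]
eef_rot: [-3.141, -0.002, 2.61]
force: [-0.5, -0.3, 0.2]
grip_width: 0.0903
grip_force: 0.0
```

Emit:
jog_arm:
  rows:
    - {"gripper": 0.09,"slide": [0,0,0.0],"spin": 1.14}
    - {"gripper": 0.09,"slide": [0,0,0.0],"spin": 1.14}
    - {"gripper": 0.09,"slide": [0,0,0.0],"spin": 1.14}
    - {"gripper": 0.09,"slide": [0,0,0.0],"spin": 1.14}
    - {"gripper": 0.09,"slide": [0,0,0.0],"spin": 1.14}
    - {"gripper": 0.09,"slide": [0,0,0],"spin": 1.14}
    - {"gripper": 0.09,"slide": [0,0,0],"spin": 1.14}
    - {"gripper": 0.09,"slide": [0,0,0],"spin": 1.14}

```text
time_s: 18.8
ee_pos: [0.3978, -0.1014, 0.3942]
eef_rot: [-3.139, -0.001, 1.471]
force: [-1.2, 0.3, 0.0]
grip_width: 0.0898
grip_force: 0.0
```

```bash
cat >> h.py <<'E'
def go(x,y,z,yaw):
    T=tool(); o=telemetry.get_obs(); s=T[:3,:3].T@(np.array([x,y,z+.18])-T[:3,3])
    sp=(o['eef_rot'][2]-yaw+np.pi)%(2*np.pi)-np.pi; dq=np.arctan2(y,x)-o['qpos'][0]
    print('slide',s.round(4).tolist(),'spin',[(round(float(a),3),round(float(o['qpos'][5]+dq+a),2)) for a in(sp-2*np.pi,sp-np.pi,sp,sp+np.pi,sp+2*np.pi) if abs(o['qpos'][5]+dq+a)<2.5])
def target(c,ang,off=42,sgn=1,z=.021):
    "grip pose at the end of a cassette"
    a=np.radians(ang); e=np.array(c)/1000+sgn*off/1000*np.array([np.cos(a),np.sin(a)]); go(e[0],e[1],z,a)
E
python3 -c "
from h import *
st(); p,r=cassettes('wrist'); save('w2',p)
for c in r: print(c); target(c[0],c[3])"
```

```text
t 18.8 p [ 0.3978 -0.1014  0.3942] rot [-3.1390e+00 -7.0000e-04  1.4706e+00] q6 -0.239 F [-1.2  0.3  0. ] w 0.0898 gf 0.0
([411.7, 19.2], 109.4, 60.8, 80.2, 12.0, 0.95)
slide [0.1631, 0.0059, 0.1934] spin [(0.075, 0.31)]
([393.4, -143.1], 110.3, 59.6, 85.1, 11.9, 0.59)
slide [-0.0001, -0.0004, 0.1934] spin [(-0.01, -0.16)]
```

View pics/w2.png

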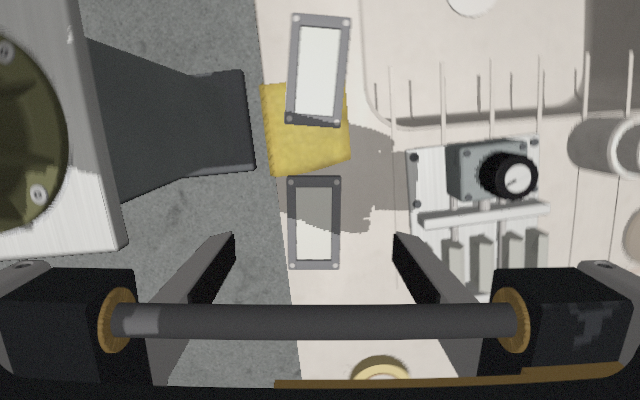

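The target cassette is at pixel (315,222), directly ahead of the fingers, and the other is at (318,70). I'll descend and grip the near end lightly, then pivot it up on its far end.

Emit:
jog_arm:
  rows:
    - {"gripper": 0.09,"slide": [0,0,0.05],"spin": -0.01}
    - {"gripper": 0.09,"slide": [0,0,0.1],"spin": -0.01}
    - {"gripper": 0.09,"slide": [0,0,0.14],"spin": -0.01}
    - {"gripper": 0.09,"slide": [0,0,0.17],"spin": -0.01}
    - {"gripper": 0.09,"slide": [0,0,0.185],"spin": -0.01}
    - {"gripper": 0.09,"slide": [0,0,0.193],"spin": -0.01}
    - {"gripper": 0.09,"slide": [0,0,0.193],"spin": -0.01}

```text
time_s: 19.6
ee_pos: [0.3976, -0.1013, 0.2017]
eef_rot: [-3.139, -0.001, 1.488]
force: [0.0, 0.2, -0.0]
grip_width: 0.0901
grip_force: 0.0
```

Emit:
jog_arm:
  rows:
    - {"gripper": 0.05,"slide": [0,0,0],"spin": 0}
    - {"gripper": 0.05,"slide": [0,0,0],"spin": 0}
    - {"gripper": 0.05,"slide": [0,0,0],"spin": 0}
    - {"gripper": 0.05,"slide": [0,0,0],"spin": 0}
    - {"gripper": 0.05,"slide": [0,0,0],"spin": 0}
    - {"gripper": 0.05,"slide": [0,0,0],"spin": 0}
  squeeze: 5

```text
time_s: 20.2
ee_pos: [0.3979, -0.1014, 0.203]
eef_rot: [3.141, 0.0, 1.487]
force: [-1.5, 0.5, 6.3]
grip_width: 0.0601
grip_force: 5.0
```

Emit:
jog_arm:
  rows:
    - {"gripper": 0.05,"slide": [-0.001,0,-0.0125],"spin": 0}
    - {"gripper": 0.05,"slide": [-0.005,0,-0.025],"spin": 0}
    - {"gripper": 0.05,"slide": [-0.01,0,-0.036],"spin": 0}
    - {"gripper": 0.05,"slide": [-0.0165,0,-0.0476],"spin": 0}
    - {"gripper": 0.05,"slide": [-0.0245,0,-0.0575],"spin": 0}
    - {"gripper": 0.05,"slide": [-0.0334,0,-0.0665],"spin": 0}
    - {"gripper": 0.05,"slide": [-0.0334,0,-0.0665],"spin": 0}

```text
time_s: 20.9
ee_pos: [0.3952, -0.1357, 0.2702]
eef_rot: [3.14, 0.001, 1.486]
force: [0.6, 0.7, 0.4]
grip_width: 0.06
grip_force: 5.0
```

```bash
python3 -c "
from h import *
st(); p,d,K,k1,W=shot('scene'); P=cloud(d,K,k1,W); save('s3',cv2.resize(p[180:320,190:390],(800,560)))"
```

```text
t 20.9 p [ 0.3952 -0.1357  0.2702] rot [3.1397e+00 7.0000e-04 1.4858e+00] q6 -0.333 F [0.6 0.7 0.4] w 0.06 gf 5.0
```

View pics/s3.png

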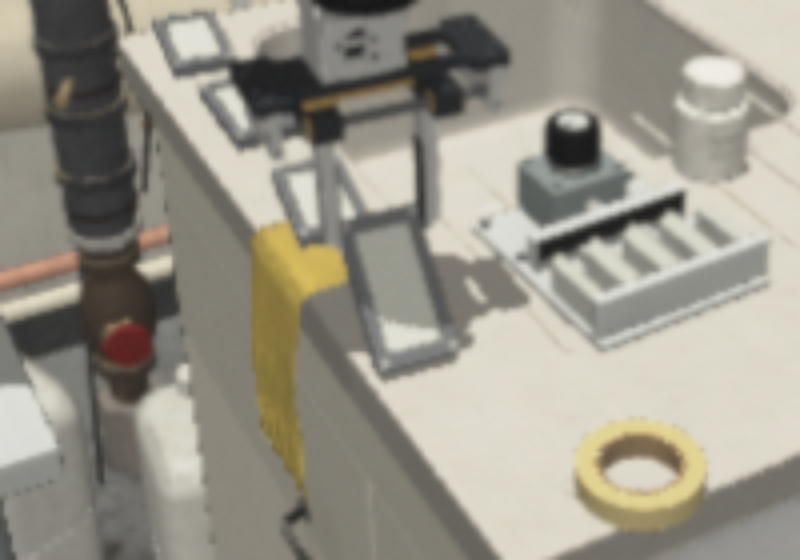

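The cassette is gripped at its end (crop pixel 385,230) and tilted about 45° with its foot on the bench, so the pivoting works. I'll carry on to vertical.

Emit:
jog_arm:
  rows:
    - {"gripper": 0.05,"slide": [-0.0105,0,-0.0075],"spin": 0}
    - {"gripper": 0.05,"slide": [-0.0212,0,-0.014],"spin": 0}
    - {"gripper": 0.05,"slide": [-0.033,0,-0.0187],"spin": 0}
    - {"gripper": 0.05,"slide": [-0.0453,0,-0.022],"spin": 0}
    - {"gripper": 0.05,"slide": [-0.058,0,-0.0235],"spin": 0}
    - {"gripper": 0.05,"slide": [-0.0706,0,-0.0235],"spin": 0}
    - {"gripper": 0.05,"slide": [-0.0706,0,-0.0235],"spin": 0}
    - {"gripper": 0.05,"slide": [-0.0706,0,-0.0235],"spin": 0}

```text
time_s: 21.75
ee_pos: [0.389, -0.2052, 0.2923]
eef_rot: [-3.141, -0.0, 1.486]
force: [-0.1, 0.5, -1.5]
grip_width: 0.0597
grip_force: 5.0
```

Emit:
jog_arm:
  rows:
    - {"gripper": 0.05,"slide": [0,0,-0.03],"spin": 0}
    - {"gripper": 0.05,"slide": [0,0,-0.06],"spin": 0}
    - {"gripper": 0.05,"slide": [0,0,-0.08],"spin": 0}
    - {"gripper": 0.05,"slide": [0,0,-0.08],"spin": 0}

```text
time_s: 22.15
ee_pos: [0.3894, -0.2047, 0.3747]
eef_rot: [3.138, 0.002, 1.487]
force: [-0.0, 0.2, -2.4]
grip_width: 0.0599
grip_force: 5.0
```

```bash
cat >> h.py <<'E'
def held():
    "points of held cassette, tool frame (mm), from the scene camera and wrist"
    T=np.linalg.inv(tool())
    for cam in('wrist','scene'):
        p,d,K,k1,W=shot(cam); P=cloud(d,K,k1,W); Q=P@T[:3,:3].T+T[:3,3]
        m=(abs(Q[...,1])<.02)&(abs(Q[...,0])<.06)&(Q[...,2]>.15)&(Q[...,2]<.30)&(P[...,2]>.02); X=Q[m]*1000
        if len(X)<30: print(cam,'few',len(X)); continue
        z=X[:,2]; f=np.polyfit(z,X[:,0],1); r=abs(X[:,0]-np.polyval(f,z))<4
        if r.sum()>20: f=np.polyfit(z[r],X[r,0],1)
        print(cam,len(X),'tilt(rad)',f[0].round(3),'x at z=180,275:',np.polyval(f,[180,275]).round(1),'z range',np.percentile(z,[1,99]).round(0))
    return p
E
python3 -c "
from h import *
st(); p=held(); save('s4',cv2.resize(p[180:320,190:390],(800,560)))"
```

```text
t 22.15 p [ 0.3894 -0.2047  0.3747] rot [3.1380e+00 1.9000e-03 1.4874e+00] q6 -0.484 F [-0.   0.2 -2.4] w 0.0599 gf 5.0
wrist 1969 tilt(rad) 2.197 x at z=180,275: [ -4.2 204.5] z range [183. 189.]
scene 617 tilt(rad) -0.368 x at z=180,275: [  7.  -27.9] z range [186. 284.]
```

View pics/s4.png

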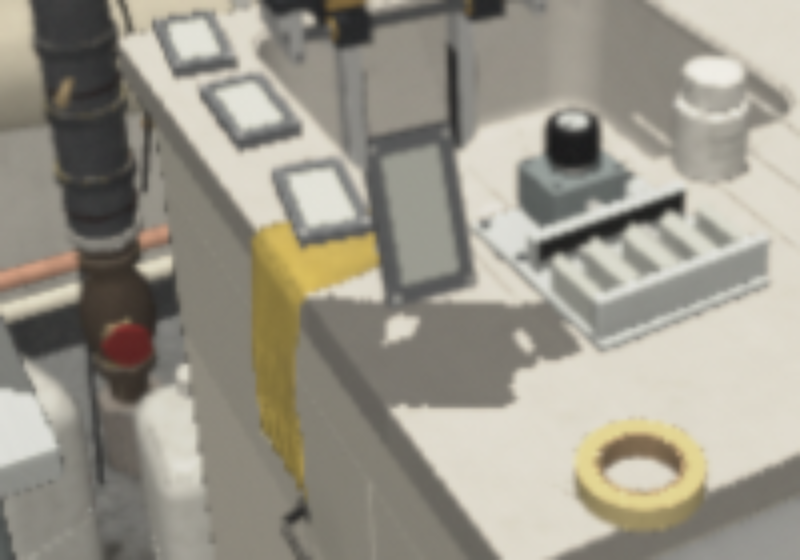

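The cassette hangs from the fingers at crop pixel (420,215) but still leans about 0.35 rad, so the foot must have slid. I'll loosen the grip close to the bench so that gravity swings it straight.

Emit:
jog_arm:
  rows:
    - {"gripper": 0.05,"slide": [0,0,0.04],"spin": 0}
    - {"gripper": 0.05,"slide": [0,0,0.06],"spin": 0}
    - {"gripper": 0.05,"slide": [-0.02,0,0.06],"spin": 0}
    - {"gripper": 0.05,"slide": [0,0,0.06],"spin": 0}
    - {"gripper": 0.05,"slide": [-0.02,0,0.06],"spin": 0}
    - {"gripper": 0.05,"slide": [0,0,0.06],"spin": 0}
    - {"gripper": 0.05,"slide": [0,0,0.06],"spin": 0}
    - {"gripper": 0.05,"slide": [0,0,0.06],"spin": 0}
  squeeze: 3

```text
time_s: 23.05
ee_pos: [0.389, -0.2048, 0.3117]
eef_rot: [-3.14, -0.001, 1.488]
force: [-0.4, -0.4, -1.6]
grip_width: 0.06
grip_force: 3.0
```

```bash
python3 -c "
from h import *
st(); p=held()"
```

```text
t 23.05 p [ 0.389  -0.2048  0.3117] rot [-3.1402e+00 -7.0000e-04  1.4878e+00] q6 -0.485 F [-0.4 -0.4 -1.6] w 0.06 gf 3.0
wrist 3383 tilt(rad) -0.057 x at z=180,275: [9.6 4.2] z range [187. 289.]
scene 516 tilt(rad) -0.099 x at z=180,275: [ 4.2 -5.2] z range [185. 290.]
```

Emit:
jog_arm:
  rows:
    - {"gripper": 0.05,"slide": [0,0,0],"spin": 0}
    - {"gripper": 0.05,"slide": [0,0,-0.03],"spin": 0}
    - {"gripper": 0.05,"slide": [0,0,-0.06],"spin": 0.15}
    - {"gripper": 0.05,"slide": [0,0,-0.09],"spin": 0.3}
    - {"gripper": 0.05,"slide": [0,0,-0.09],"spin": 0.44}
    - {"gripper": 0.05,"slide": [0,0,-0.09],"spin": 0.58}
    - {"gripper": 0.05,"slide": [0,0,-0.09],"spin": 0.72}
    - {"gripper": 0.05,"slide": [0,0,-0.09],"spin": 0.86}
  squeeze: 15

```text
time_s: 23.95
ee_pos: [0.3891, -0.2052, 0.4026]
eef_rot: [3.142, 0.0, 0.621]
force: [0.7, -0.3, -1.1]
grip_width: 0.0595
grip_force: 15.0
```

```bash
cat >> h.py <<'E'
def slot(i,y=.005,z=.22):
    p=S(-.051+.034*i,y); go(p[0],p[1],z,.04)
E
python3 -c "
from h import *
st(); slot(3)"
```

```text
t 23.95 p [ 0.3891 -0.2052  0.4026] rot [3.1416 0.     0.6208] q6 0.381 F [ 0.7 -0.3 -1.1] w 0.0595 gf 15.0
slide [0.2044, 0.1348, 0.0026] spin [(-2.561, -1.91), (0.581, 1.23)]
```

Emit:
jog_arm:
  rows:
    - {"gripper": 0.05,"slide": [0.03,0.02,0],"spin": 0.1}
    - {"gripper": 0.05,"slide": [0.06,0.04,0],"spin": 0.2}
    - {"gripper": 0.05,"slide": [0.09,0.06,0],"spin": 0.3}
    - {"gripper": 0.05,"slide": [0.12,0.08,0],"spin": 0.4}
    - {"gripper": 0.05,"slide": [0.15,0.1,0],"spin": 0.5}
    - {"gripper": 0.05,"slide": [0.18,0.12,0],"spin": 0.58}
    - {"gripper": 0.05,"slide": [0.2044,0.1348,0],"spin": 0.581}
    - {"gripper": 0.05,"slide": [0.2044,0.1348,0],"spin": 0.581}

```text
time_s: 24.75
ee_pos: [0.6359, -0.194, 0.4009]
eef_rot: [-3.141, 0.001, 0.047]
force: [-1.3, 0.1, -1.8]
grip_width: 0.0598
grip_force: 15.0
```

```bash
python3 -c "
from h import *
st(); slot(3); p=held(); save('s5',cv2.resize(p[120:260,280:480],(800,560)))"
```

```text
t 24.75 p [ 0.6359 -0.194   0.4009] rot [-3.1409e+00  1.2000e-03  4.6900e-02] q6 1.173 F [-1.3  0.1 -1.8] w 0.0598 gf 15.0
slide [-0.0022, 0.0019, 0.0009] spin [(-3.135, -1.91), (0.007, 1.23)]
wrist 3421 tilt(rad) -0.054 x at z=180,275: [9.6 4.4] z range [187. 295.]
scene 316 tilt(rad) -0.087 x at z=180,275: [ 1.2 -7.1] z range [187. 294.]
```

View pics/s5.png

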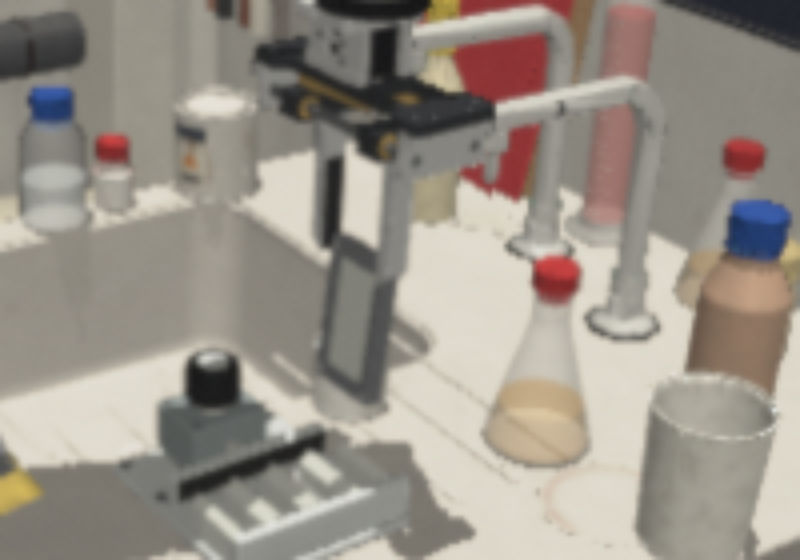

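The cassette is nearly upright (about 0.07 rad) at crop pixel (355,325), above the far slot. I'll lower it in slowly with a light grip.

Emit:
jog_arm:
  rows:
    - {"gripper": 0.05,"slide": [0,0.002,0.02],"spin": 0.007}
    - {"gripper": 0.05,"slide": [0,0.002,0.045],"spin": 0.007}
    - {"gripper": 0.05,"slide": [0,0.002,0.06],"spin": 0.007}
    - {"gripper": 0.05,"slide": [0,0.002,0.07],"spin": 0.007}
    - {"gripper": 0.05,"slide": [0,0.002,0.08],"spin": 0.007}
    - {"gripper": 0.05,"slide": [-0.001,0.002,0.088],"spin": 0.007}
    - {"gripper": 0.05,"slide": [-0.002,0.002,0.094],"spin": 0.007}
    - {"gripper": 0.05,"slide": [-0.002,0.002,0.096],"spin": 0.007}
  squeeze: 6

```text
time_s: 25.65
ee_pos: [0.6318, -0.1964, 0.3068]
eef_rot: [3.141, -0.001, 0.039]
force: [0.2, 0.5, 6.5]
grip_width: 0.0601
grip_force: 6.0
```

```bash
python3 -c "
from h import *
st(); slot(3,z=.118); held()"
```

```text
t 25.65 p [ 0.6318 -0.1964  0.3068] rot [ 3.1414e+00 -5.0000e-04  3.8900e-02] q6 1.175 F [0.2 0.5 6.5] w 0.0601 gf 6.0
slide [0.002, -0.0003, 0.0088] spin [(-3.143, -1.91), (-0.001, 1.23)]
wrist 5667 tilt(rad) 0.891 x at z=180,275: [ 2.6 87.3] z range [187. 286.]
scene 388 tilt(rad) -0.433 x at z=180,275: [ 14.7 -26.5] z range [186. 286.]
```

Emit:
jog_arm:
  rows:
    - {"gripper": 0.05,"slide": [0.001,0,0.003],"spin": 0}
    - {"gripper": 0.05,"slide": [0.002,0,0.005],"spin": 0}
    - {"gripper": 0.05,"slide": [0.002,0,0.005],"spin": 0}
  squeeze: 4

```text
time_s: 26.05
ee_pos: [0.6341, -0.1963, 0.3023]
eef_rot: [3.141, -0.001, 0.039]
force: [0.1, -0.3, 3.1]
grip_width: 0.0604
grip_force: 4.0
```

Emit:
jog_arm:
  rows:
    - {"gripper": 0.085,"slide": [0,0,0],"spin": 0}
    - {"gripper": 0.085,"slide": [0,0,0],"spin": 0}
    - {"gripper": 0.085,"slide": [0,0,0],"spin": 0}
    - {"gripper": 0.085,"slide": [0,0,0],"spin": 0}

```text
time_s: 26.45
ee_pos: [0.6338, -0.1963, 0.3016]
eef_rot: [-3.142, 0.0, 0.039]
force: [-0.1, 0.1, 0.9]
grip_width: 0.0844
grip_force: 0.0
```

```bash
python3 -c "
from h import *
st(); p,d,K,k1,W=shot('wrist'); save('w6',p); P=cloud(d,K,k1,W); m=(P[...,2]>.08)&(P[...,2]<.16)&(abs(P[...,0]-.634)<.03)&(abs(P[...,1]+.196)<.028)
X=P[m]; print(len(X),np.percentile(X,[2,50,98],axis=0).round(3))
p,d,K,k1,W=shot('scene');save('s6',cv2.resize(p[120:260,280:480],(800,560)))"
```

```text
t 26.45 p [ 0.6338 -0.1963  0.3016] rot [-3.1415e+00  1.0000e-04  3.8800e-02] q6 1.176 F [-0.1  0.1  0.9] w 0.0844 gf 0.0
4299 [[ 0.627 -0.223  0.082]
 [ 0.637 -0.196  0.118]
 [ 0.642 -0.169  0.119]]
```

View pics/s6.png

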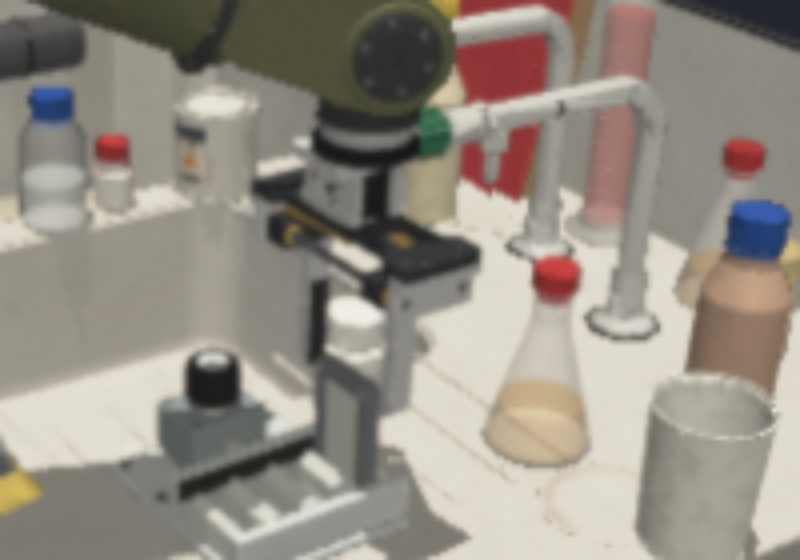

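It stands fully down in slot 3: its top is at 118 mm and it shows upright at crop pixel (345,420). Now cassette 1.

Emit:
jog_arm:
  rows:
    - {"gripper": 0.09,"slide": [0,0,-0.04],"spin": 0}
    - {"gripper": 0.09,"slide": [0,0,-0.085],"spin": 0}
    - {"gripper": 0.09,"slide": [-0.02,-0.025,-0.11],"spin": -0.1}
    - {"gripper": 0.09,"slide": [-0.05,-0.065,-0.11],"spin": -0.24}
    - {"gripper": 0.09,"slide": [-0.08,-0.105,-0.11],"spin": -0.38}
    - {"gripper": 0.09,"slide": [-0.11,-0.145,-0.11],"spin": -0.52}
    - {"gripper": 0.09,"slide": [-0.14,-0.18,-0.11],"spin": -0.66}
    - {"gripper": 0.09,"slide": [-0.17,-0.22,-0.11],"spin": -0.8}

```text
time_s: 27.35
ee_pos: [0.4538, 0.0179, 0.4117]
eef_rot: [3.141, -0.0, 0.844]
force: [0.8, 0.6, 0.7]
grip_width: 0.09
grip_force: 0.0
```

```bash
python3 -c "
from h import *
st(); p,r=cassettes('top')
for c in r: print(c); target(c[0],c[3])"
```

```text
t 27.35 p [0.4538 0.0179 0.4117] rot [ 3.1412e+00 -3.0000e-04  8.4410e-01] q6 0.685 F [0.8 0.6 0.7] w 0.09 gf 0.0
([416.6, 189.3], 111.0, 58.1, -89.9, 11.4, 0.94)
slide [0.0714, -0.1116, 0.2112] spin [(-0.726, 0.34)]
([416.6, 338.8], 111.0, 61.6, 83.1, 11.8, 0.82)
slide [0.2494, -0.2623, 0.2114] spin [(-3.745, -2.29), (-0.603, 0.85)]
```

Emit:
jog_arm:
  rows:
    - {"gripper": 0.09,"slide": [0.009,-0.053,0.05],"spin": -0.549}
    - {"gripper": 0.09,"slide": [0.009,-0.053,0.05],"spin": -0.549}
    - {"gripper": 0.09,"slide": [0.009,-0.053,0.05],"spin": -0.549}
    - {"gripper": 0.09,"slide": [0.009,-0.053,0.05],"spin": -0.549}
    - {"gripper": 0.09,"slide": [0.009,-0.053,0.05],"spin": -0.549}
    - {"gripper": 0.09,"slide": [0.009,-0.053,0.05],"spin": -0.549}

```text
time_s: 28.05
ee_pos: [0.4223, 0.0588, 0.3617]
eef_rot: [3.141, -0.0, 1.384]
force: [-0.0, -0.2, -0.0]
grip_width: 0.0899
grip_force: 0.0
```

```bash
python3 -c "
from h import *
st(); p,r=cassettes('wrist')
for c in r: print(c); target(c[0],c[3])"
```

```text
t 28.05 p [0.4223 0.0588 0.3617] rot [ 3.1413 -0.      1.3839] q6 0.239 F [-0.  -0.2 -0. ] w 0.0899 gf 0.0
([414.8, 189.8], 110.7, 60.4, 88.5, 11.9, 0.66)
slide [0.1688, -0.0382, 0.1607] spin [(-0.16, 0.53)]
([411.9, 19.2], 110.6, 59.9, 80.4, 11.9, 0.65)
slide [0.0011, -0.0036, 0.1607] spin [(-0.019, 0.31)]
```

Emit:
jog_arm:
  rows:
    - {"gripper": 0.09,"slide": [0.001,-0.003,0.05],"spin": -0.019}
    - {"gripper": 0.09,"slide": [0.001,-0.003,0.1],"spin": -0.019}
    - {"gripper": 0.09,"slide": [0.001,-0.003,0.14],"spin": -0.019}
    - {"gripper": 0.09,"slide": [0.001,-0.003,0.155],"spin": -0.019}
    - {"gripper": 0.09,"slide": [0.001,-0.003,0.16],"spin": -0.019}
    - {"gripper": 0.09,"slide": [0.001,-0.003,0.16],"spin": -0.019}

```text
time_s: 28.75
ee_pos: [0.4195, 0.0605, 0.2017]
eef_rot: [-3.141, 0.0, 1.406]
force: [0.6, 0.8, 0.1]
grip_width: 0.0899
grip_force: 0.0
```

Emit:
jog_arm:
  rows:
    - {"gripper": 0.05,"slide": [0,0,0],"spin": 0}
    - {"gripper": 0.05,"slide": [0,0,0],"spin": 0}
    - {"gripper": 0.05,"slide": [0,0,0],"spin": 0}
    - {"gripper": 0.05,"slide": [0,0,0],"spin": 0}
    - {"gripper": 0.05,"slide": [0,0,0],"spin": 0}
    - {"gripper": 0.05,"slide": [0,0,0],"spin": 0}
  squeeze: 3

```text
time_s: 29.35
ee_pos: [0.4193, 0.0606, 0.2019]
eef_rot: [3.141, -0.0, 1.407]
force: [0.5, -0.6, 4.5]
grip_width: 0.0601
grip_force: 3.0
```

Emit:
jog_arm:
  rows:
    - {"gripper": 0.05,"slide": [-0.001,0,-0.0125],"spin": 0}
    - {"gripper": 0.05,"slide": [-0.005,0,-0.025],"spin": 0}
    - {"gripper": 0.05,"slide": [-0.01,0,-0.036],"spin": 0}
    - {"gripper": 0.05,"slide": [-0.0165,0,-0.0476],"spin": 0}
    - {"gripper": 0.05,"slide": [-0.0245,0,-0.0575],"spin": 0}
    - {"gripper": 0.05,"slide": [-0.0334,0,-0.0665],"spin": 0}
    - {"gripper": 0.05,"slide": [-0.0334,0,-0.0665],"spin": 0}

```text
time_s: 30.05
ee_pos: [0.4138, 0.0267, 0.2693]
eef_rot: [3.14, -0.0, 1.406]
force: [0.8, 1.5, 1.0]
grip_width: 0.0597
grip_force: 3.0
```

Emit:
jog_arm:
  rows:
    - {"gripper": 0.05,"slide": [-0.0105,0,-0.0075],"spin": 0}
    - {"gripper": 0.05,"slide": [-0.0212,0,-0.014],"spin": 0}
    - {"gripper": 0.05,"slide": [-0.033,0,-0.0187],"spin": 0}
    - {"gripper": 0.05,"slide": [-0.0453,0,-0.022],"spin": 0}
    - {"gripper": 0.05,"slide": [-0.058,0,-0.0235],"spin": 0}
    - {"gripper": 0.05,"slide": [-0.0706,0,-0.0235],"spin": 0}
    - {"gripper": 0.05,"slide": [-0.0706,0,-0.0235],"spin": 0}

```text
time_s: 30.75
ee_pos: [0.402, -0.0434, 0.292]
eef_rot: [3.141, 0.0, 1.405]
force: [-1.4, -0.3, 3.2]
grip_width: 0.0602
grip_force: 3.0
```

Emit:
jog_arm:
  rows:
    - {"gripper": 0.05,"slide": [0,0,-0.02],"spin": 0}
    - {"gripper": 0.05,"slide": [-0.02,0,-0.02],"spin": 0}
    - {"gripper": 0.05,"slide": [0,0,-0.02],"spin": 0}
    - {"gripper": 0.05,"slide": [-0.02,0,-0.02],"spin": 0}
    - {"gripper": 0.05,"slide": [0,0,-0.02],"spin": 0}
    - {"gripper": 0.05,"slide": [0,0,-0.02],"spin": 0}
    - {"gripper": 0.05,"slide": [0,0,-0.02],"spin": 0}

```text
time_s: 31.45
ee_pos: [0.4022, -0.0419, 0.3116]
eef_rot: [-3.141, 0.0, 1.408]
force: [1.1, 0.4, -0.8]
grip_width: 0.0597
grip_force: 3.0
```

```bash
python3 -c "
from h import *
st(); held()"
```

```text
t 31.45 p [ 0.4022 -0.0419  0.3116] rot [-3.1413e+00  1.0000e-04  1.4079e+00] q6 -0.032 F [ 1.1  0.4 -0.8] w 0.0597 gf 3.0
wrist 3792 tilt(rad) -0.033 x at z=180,275: [9.4 6.3] z range [183. 286.]
scene 432 tilt(rad) -0.056 x at z=180,275: [ 2.8 -2.5] z range [183. 290.]
```

Emit:
jog_arm:
  rows:
    - {"gripper": 0.05,"slide": [0,0,0],"spin": 0}
    - {"gripper": 0.05,"slide": [0,0,-0.04],"spin": 0}
    - {"gripper": 0.05,"slide": [0,0,-0.08],"spin": 0.15}
    - {"gripper": 0.05,"slide": [0,0,-0.11],"spin": 0.3}
    - {"gripper": 0.05,"slide": [0,0,-0.11],"spin": 0.44}
    - {"gripper": 0.05,"slide": [0,0,-0.11],"spin": 0.58}
    - {"gripper": 0.05,"slide": [0,0,-0.11],"spin": 0.72}
    - {"gripper": 0.05,"slide": [0,0,-0.11],"spin": 0.86}
  squeeze: 15

```text
time_s: 32.35
ee_pos: [0.4022, -0.0422, 0.4216]
eef_rot: [3.142, 0.0, 0.541]
force: [-0.4, -0.5, -0.7]
grip_width: 0.0598
grip_force: 15.0
```

```bash
python3 -c "
from h import *
st(); slot(2)"
```

```text
t 32.35 p [ 0.4022 -0.0422  0.4216] rot [3.1416e+00 1.0000e-04 5.4090e-01] q6 0.835 F [-0.4 -0.5 -0.7] w 0.0598 gf 15.0
slide [0.0895, 0.2347, 0.0216] spin [(-2.641, -1.93), (0.501, 1.21)]
```

Emit:
jog_arm:
  rows:
    - {"gripper": 0.05,"slide": [0.012,0.033,0],"spin": 0.1}
    - {"gripper": 0.05,"slide": [0.025,0.066,0],"spin": 0.2}
    - {"gripper": 0.05,"slide": [0.038,0.1,0],"spin": 0.3}
    - {"gripper": 0.05,"slide": [0.05,0.133,0],"spin": 0.4}
    - {"gripper": 0.05,"slide": [0.063,0.166,0],"spin": 0.5}
    - {"gripper": 0.05,"slide": [0.078,0.205,0],"spin": 0.501}
    - {"gripper": 0.05,"slide": [0.0895,0.2345,0.01],"spin": 0.501}
    - {"gripper": 0.05,"slide": [0.0895,0.2345,0.0216],"spin": 0.501}

```text
time_s: 33.15
ee_pos: [0.6022, -0.1981, 0.3983]
eef_rot: [-3.141, 0.001, 0.044]
force: [0.1, 0.6, -1.3]
grip_width: 0.0599
grip_force: 15.0
```

Emit:
jog_arm:
  rows:
    - {"gripper": 0.05,"slide": [0,0,0],"spin": 0}
    - {"gripper": 0.05,"slide": [0,0,0],"spin": 0}

```text
time_s: 33.35
ee_pos: [0.6002, -0.1954, 0.4002]
eef_rot: [-3.141, 0.0, 0.046]
force: [-0.3, -0.1, -0.5]
grip_width: 0.0596
grip_force: 15.0
```

```bash
python3 -c "
from h import *
st(); slot(2,z=.22); held()"
```

```text
t 33.35 p [ 0.6002 -0.1954  0.4002] rot [-3.1413e+00  5.0000e-04  4.6000e-02] q6 1.152 F [-0.3 -0.1 -0.5] w 0.0596 gf 15.0
slide [-0.0005, 0.0019, 0.0002] spin [(-3.136, -1.93), (0.006, 1.21)]
wrist 4842 tilt(rad) 0.115 x at z=180,275: [ 7. 18.] z range [183. 289.]
scene 351 tilt(rad) -0.038 x at z=180,275: [3.7 0. ] z range [183. 292.]
```

Emit:
jog_arm:
  rows:
    - {"gripper": 0.05,"slide": [-0.0005,0.002,0.02],"spin": 0.006}
    - {"gripper": 0.05,"slide": [-0.0005,0.002,0.045],"spin": 0.006}
    - {"gripper": 0.05,"slide": [-0.0005,0.002,0.06],"spin": 0.006}
    - {"gripper": 0.05,"slide": [-0.0005,0.002,0.07],"spin": 0.006}
    - {"gripper": 0.05,"slide": [-0.0005,0.002,0.08],"spin": 0.006}
    - {"gripper": 0.05,"slide": [-0.0005,0.002,0.088],"spin": 0.006}
    - {"gripper": 0.05,"slide": [-0.0005,0.002,0.095],"spin": 0.006}
    - {"gripper": 0.05,"slide": [-0.0005,0.002,0.098],"spin": 0.006}
  squeeze: 6

```text
time_s: 34.25
ee_pos: [0.6003, -0.1978, 0.302]
eef_rot: [3.141, -0.0, 0.04]
force: [-1.3, 0.6, 8.5]
grip_width: 0.0603
grip_force: 6.0
```

Emit:
jog_arm:
  rows:
    - {"gripper": 0.05,"slide": [0,0,0.002],"spin": 0}
    - {"gripper": 0.05,"slide": [0,0,0.002],"spin": 0}
  squeeze: 4

```text
time_s: 34.45
ee_pos: [0.6004, -0.1978, 0.3007]
eef_rot: [3.141, -0.001, 0.04]
force: [-1.3, 0.8, 1.6]
grip_width: 0.06
grip_force: 4.0
```

```bash
cat >> h.py <<'E'
def top(i):
    p,d,K,k1,W=shot('wrist'); P=cloud(d,K,k1,W); c=S(-.051+.034*i,.005)
    m=(P[...,2]>.1)&(P[...,2]<.17)&(abs(P[...,0]-c[0])<.016)&(abs(P[...,1]-c[1])<.028); X=P[m]-[c[0],c[1],0]
    print('top',len(X),np.percentile(X,[2,50,98],axis=0).round(4).tolist()); return p
E
python3 -c "
from h import *
st(); top(2)"
```

```text
t 34.45 p [ 0.6004 -0.1978  0.3007] rot [ 3.1412e+00 -1.4000e-03  3.9800e-02] q6 1.155 F [-1.3  0.8  1.6] w 0.06 gf 4.0
top 3285 [[0.0015, -0.0269, 0.1055], [0.0097, 0.0001, 0.1182], [0.0156, 0.027, 0.1197]]
```

Emit:
jog_arm:
  rows:
    - {"gripper": 0.085,"slide": [0,0,0],"spin": 0}
    - {"gripper": 0.085,"slide": [0,0,0],"spin": 0}
    - {"gripper": 0.085,"slide": [0,0,0],"spin": 0}
    - {"gripper": 0.085,"slide": [0,0,0],"spin": 0}
    - {"gripper": 0.085,"slide": [0,0,-0.04],"spin": 0}
    - {"gripper": 0.085,"slide": [0,0,-0.08],"spin": 0}
    - {"gripper": 0.085,"slide": [0,0,-0.1],"spin": 0}
    - {"gripper": 0.085,"slide": [0,0,-0.1],"spin": 0}

```text
time_s: 35.3
ee_pos: [0.6002, -0.1978, 0.4034]
eef_rot: [3.139, -0.005, 0.04]
force: [1.3, 0.4, -0.6]
grip_width: 0.085
grip_force: 0.0
```

```bash
python3 -c "
from h import *
st(); top(2); p=top(3); save('w7',p); p,r=cassettes('top')
for c in r: print(c)"
```

```text
t 35.3 p [ 0.6002 -0.1978  0.4034] rot [ 3.1394 -0.0049  0.0398] q6 1.155 F [ 1.3  0.4 -0.6] w 0.085 gf 0.0
top 1323 [[-0.0082, -0.0269, 0.1047], [0.0, -0.0, 0.118], [0.0061, 0.0267, 0.1196]]
top 1418 [[-0.0142, -0.0271, 0.1057], [-0.0058, -0.0003, 0.1182], [0.001, 0.0259, 0.1198]]
([416.0, 340.5], 114.7, 61.6, 84.0, 11.9, 0.7)
([416.6, 189.5], 111.2, 58.1, -89.9, 11.8, 0.6)
([578.9, -119.6], 149.2, 108.0, 0.3, 8.2, 0.45)
```

View pics/w7.png

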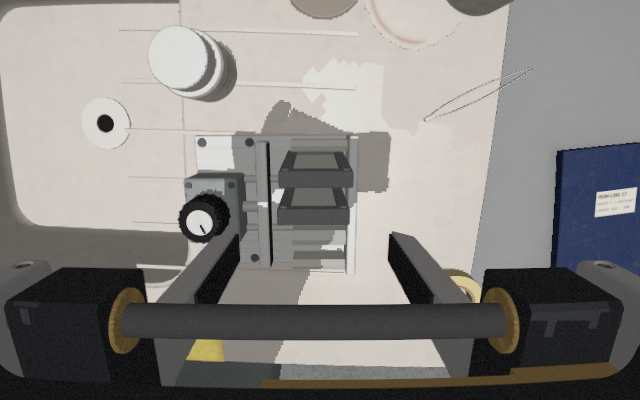

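Both cassettes stand in the two far slots, at about (315,165) and (315,203). Next is the one at y≈0.19.

Emit:
jog_arm:
  rows:
    - {"gripper": 0.09,"slide": [-0.012,-0.033,0],"spin": -0.12}
    - {"gripper": 0.09,"slide": [-0.028,-0.075,0],"spin": -0.26}
    - {"gripper": 0.09,"slide": [-0.044,-0.117,0],"spin": -0.4}
    - {"gripper": 0.09,"slide": [-0.06,-0.16,0],"spin": -0.54}
    - {"gripper": 0.09,"slide": [-0.077,-0.203,0],"spin": -0.68}
    - {"gripper": 0.09,"slide": [-0.094,-0.247,0],"spin": -0.82}
    - {"gripper": 0.09,"slide": [-0.111,-0.29,0],"spin": -0.96}
    - {"gripper": 0.09,"slide": [-0.125,-0.33,0],"spin": -1.1}

```text
time_s: 36.3
ee_pos: [0.461, 0.1285, 0.399]
eef_rot: [-3.14, 0.001, 1.146]
force: [0.4, 0.1, 0.4]
grip_width: 0.0903
grip_force: 0.0
```

```bash
python3 -c "
from h import *
st(); target((415.8,189.4),88.5,z=.18)"
```

```text
t 36.3 p [0.461  0.1285 0.399 ] rot [-3.1402e+00  1.0000e-03  1.1457e+00] q6 0.62 F [0.4 0.1 0.4] w 0.0903 gf 0.0
slide [0.0756, -0.0825, 0.039] spin [(-0.399, 0.53)]
```

Emit:
jog_arm:
  rows:
    - {"gripper": 0.09,"slide": [0.0755,-0.0825,0.04],"spin": -0.399}
    - {"gripper": 0.09,"slide": [0.0755,-0.0825,0.04],"spin": -0.399}
    - {"gripper": 0.09,"slide": [0.0755,-0.0825,0.04],"spin": -0.399}
    - {"gripper": 0.09,"slide": [0.0755,-0.0825,0.04],"spin": -0.399}
    - {"gripper": 0.09,"slide": [0.0755,-0.0825,0.04],"spin": -0.399}
    - {"gripper": 0.09,"slide": [0.0755,-0.0825,0.04],"spin": -0.399}

```text
time_s: 36.9
ee_pos: [0.4193, 0.2292, 0.3601]
eef_rot: [3.142, 0.0, 1.536]
force: [-0.3, 0.2, 0.9]
grip_width: 0.0897
grip_force: 0.0
```

```bash
python3 -c "
from h import *
st(); p,r=cassettes('wrist')
for c in r: print(c); target(c[0],c[3])"
```

```text
t 36.9 p [0.4193 0.2292 0.3601] rot [3.1416e+00 1.0000e-04 1.5358e+00] q6 0.459 F [-0.3  0.2  0.9] w 0.0897 gf 0.0
([415.1, 190.0], 110.7, 60.1, 88.6, 12.1, 0.78)
slide [0.0027, -0.0033, 0.1592] spin [(-0.01, 0.53)]
([414.7, 341.0], 110.3, 60.7, 82.4, 12.1, 0.64)
slide [0.1534, -0.0044, 0.1593] spin [(-3.044, -2.27), (0.098, 0.87)]
```

Emit:
jog_arm:
  rows:
    - {"gripper": 0.09,"slide": [0.002,-0.003,0.05],"spin": -0.01}
    - {"gripper": 0.09,"slide": [0.002,-0.003,0.1],"spin": -0.01}
    - {"gripper": 0.09,"slide": [0.002,-0.003,0.14],"spin": -0.01}
    - {"gripper": 0.09,"slide": [0.002,-0.003,0.154],"spin": -0.01}
    - {"gripper": 0.09,"slide": [0.002,-0.003,0.159],"spin": -0.01}
    - {"gripper": 0.09,"slide": [0.002,-0.003,0.159],"spin": -0.01}

```text
time_s: 37.6
ee_pos: [0.4162, 0.2318, 0.2012]
eef_rot: [-3.142, 0.0, 1.548]
force: [0.4, -0.8, 1.4]
grip_width: 0.0901
grip_force: 0.0
```

Emit:
jog_arm:
  rows:
    - {"gripper": 0.05,"slide": [0,0,0],"spin": 0}
    - {"gripper": 0.05,"slide": [0,0,0],"spin": 0}
    - {"gripper": 0.05,"slide": [0,0,0],"spin": 0}
    - {"gripper": 0.05,"slide": [0,0,0],"spin": 0}
    - {"gripper": 0.05,"slide": [0,0,0],"spin": 0}
    - {"gripper": 0.05,"slide": [0,0,0],"spin": 0}
  squeeze: 3

```text
time_s: 38.2
ee_pos: [0.4159, 0.2322, 0.2014]
eef_rot: [3.141, -0.0, 1.549]
force: [-0.3, -0.5, 4.3]
grip_width: 0.06
grip_force: 3.0
```

Emit:
jog_arm:
  rows:
    - {"gripper": 0.05,"slide": [-0.001,0,-0.0125],"spin": 0}
    - {"gripper": 0.05,"slide": [-0.005,0,-0.025],"spin": 0}
    - {"gripper": 0.05,"slide": [-0.01,0,-0.036],"spin": 0}
    - {"gripper": 0.05,"slide": [-0.0165,0,-0.0476],"spin": 0}
    - {"gripper": 0.05,"slide": [-0.0245,0,-0.0575],"spin": 0}
    - {"gripper": 0.05,"slide": [-0.0334,0,-0.0665],"spin": 0}
    - {"gripper": 0.05,"slide": [-0.0334,0,-0.0665],"spin": 0}

```text
time_s: 38.9
ee_pos: [0.4153, 0.1978, 0.2688]
eef_rot: [3.14, -0.001, 1.548]
force: [-0.1, 0.3, -0.5]
grip_width: 0.0599
grip_force: 3.0
```

Emit:
jog_arm:
  rows:
    - {"gripper": 0.05,"slide": [-0.0105,0,-0.0075],"spin": 0}
    - {"gripper": 0.05,"slide": [-0.0212,0,-0.014],"spin": 0}
    - {"gripper": 0.05,"slide": [-0.033,0,-0.0187],"spin": 0}
    - {"gripper": 0.05,"slide": [-0.0453,0,-0.022],"spin": 0}
    - {"gripper": 0.05,"slide": [-0.058,0,-0.0235],"spin": 0}
    - {"gripper": 0.05,"slide": [-0.0706,0,-0.0235],"spin": 0}
    - {"gripper": 0.05,"slide": [-0.0706,0,-0.0235],"spin": 0}

```text
time_s: 39.6
ee_pos: [0.4136, 0.1267, 0.291]
eef_rot: [-3.141, 0.0, 1.547]
force: [-0.7, -1.0, 1.6]
grip_width: 0.0596
grip_force: 3.0
```

Emit:
jog_arm:
  rows:
    - {"gripper": 0.05,"slide": [0,0,-0.02],"spin": 0}
    - {"gripper": 0.05,"slide": [-0.02,0,-0.02],"spin": 0}
    - {"gripper": 0.05,"slide": [0,0,-0.02],"spin": 0}
    - {"gripper": 0.05,"slide": [-0.02,0,-0.02],"spin": 0}
    - {"gripper": 0.05,"slide": [0,0,-0.02],"spin": 0}
    - {"gripper": 0.05,"slide": [0,0,-0.02],"spin": 0}
    - {"gripper": 0.05,"slide": [0,0,-0.02],"spin": 0}

```text
time_s: 40.3
ee_pos: [0.4135, 0.1282, 0.3107]
eef_rot: [-3.141, 0.0, 1.55]
force: [-0.3, -0.5, -1.2]
grip_width: 0.0597
grip_force: 3.0
```

```bash
python3 -c "
from h import *
st(); held(); slot(1,z=.25)"
```

```text
t 40.3 p [0.4135 0.1282 0.3107] rot [-3.1409e+00  3.0000e-04  1.5498e+00] q6 0.237 F [-0.3 -0.5 -1.2] w 0.0597 gf 3.0
wrist 3828 tilt(rad) -0.028 x at z=180,275: [9.4 6.7] z range [183. 287.]
scene 346 tilt(rad) -0.065 x at z=180,275: [ 2.9 -3.2] z range [183. 289.]
slide [-0.3233, 0.1593, -0.1192] spin [(-1.632, -1.95), (1.509, 1.19)]
```

Emit:
jog_arm:
  rows:
    - {"gripper": 0.05,"slide": [0,0,0],"spin": 0}
    - {"gripper": 0.05,"slide": [0,0,-0.04],"spin": 0}
    - {"gripper": 0.05,"slide": [0,0,-0.08],"spin": 0.15}
    - {"gripper": 0.05,"slide": [0,0,-0.12],"spin": 0.3}
    - {"gripper": 0.05,"slide": [-0.03,0.015,-0.12],"spin": 0.44}
    - {"gripper": 0.05,"slide": [-0.065,0.032,-0.12],"spin": 0.58}
    - {"gripper": 0.05,"slide": [-0.1,0.05,-0.12],"spin": 0.72}
    - {"gripper": 0.05,"slide": [-0.135,0.067,-0.12],"spin": 0.86}
  squeeze: 15

```text
time_s: 41.2
ee_pos: [0.4779, -0.01, 0.4311]
eef_rot: [3.141, -0.0, 0.683]
force: [0.0, -0.2, -0.9]
grip_width: 0.0598
grip_force: 15.0
```

```bash
python3 -c "
from h import *
st(); slot(1)"
```

```text
t 41.2 p [ 0.4779 -0.01    0.4311] rot [ 3.1414e+00 -2.0000e-04  6.8310e-01] q6 0.79 F [ 0.  -0.2 -0.9] w 0.0598 gf 15.0
slide [-0.0509, 0.2018, 0.0312] spin [(-2.498, -1.95), (0.643, 1.19)]
```

Emit:
jog_arm:
  rows:
    - {"gripper": 0.05,"slide": [-0.008,0.033,0],"spin": 0.12}
    - {"gripper": 0.05,"slide": [-0.017,0.066,0],"spin": 0.25}
    - {"gripper": 0.05,"slide": [-0.026,0.1,0],"spin": 0.38}
    - {"gripper": 0.05,"slide": [-0.034,0.133,0],"spin": 0.5}
    - {"gripper": 0.05,"slide": [-0.042,0.166,0],"spin": 0.62}
    - {"gripper": 0.05,"slide": [-0.047,0.185,0.01],"spin": 0.643}
    - {"gripper": 0.05,"slide": [-0.051,0.202,0.02],"spin": 0.643}
    - {"gripper": 0.05,"slide": [-0.051,0.202,0.031],"spin": 0.643}

```text
time_s: 42.0
ee_pos: [0.5668, -0.1984, 0.399]
eef_rot: [3.142, 0.0, 0.044]
force: [0.4, -0.2, -2.2]
grip_width: 0.0598
grip_force: 15.0
```

Emit:
jog_arm:
  rows:
    - {"gripper": 0.05,"slide": [0,0,0],"spin": 0}
    - {"gripper": 0.05,"slide": [0,0,0],"spin": 0}

```text
time_s: 42.2
ee_pos: [0.5664, -0.1961, 0.4002]
eef_rot: [-3.141, 0.0, 0.046]
force: [-0.5, 0.1, -1.0]
grip_width: 0.0595
grip_force: 15.0
```

```bash
python3 -c "
from h import *
st(); slot(1,z=.22); held()"
```

```text
t 42.2 p [ 0.5664 -0.1961  0.4002] rot [-3.1414e+00  2.0000e-04  4.6400e-02] q6 1.13 F [-0.5  0.1 -1. ] w 0.0595 gf 15.0
slide [-0.0007, 0.0026, 0.0002] spin [(-3.135, -1.95), (0.006, 1.19)]
wrist 5324 tilt(rad) 0.229 x at z=180,275: [ 5.6 27.4] z range [183. 288.]
scene 409 tilt(rad) 0.051 x at z=180,275: [1.1 5.9] z range [182. 299.]
```

Emit:
jog_arm:
  rows:
    - {"gripper": 0.05,"slide": [-0.0008,0.002,0.02],"spin": 0.006}
    - {"gripper": 0.05,"slide": [-0.0008,0.002,0.045],"spin": 0.006}
    - {"gripper": 0.05,"slide": [-0.0008,0.002,0.06],"spin": 0.006}
    - {"gripper": 0.05,"slide": [-0.0008,0.002,0.07],"spin": 0.006}
    - {"gripper": 0.05,"slide": [-0.0008,0.002,0.08],"spin": 0.006}
    - {"gripper": 0.05,"slide": [-0.0008,0.002,0.088],"spin": 0.006}
    - {"gripper": 0.05,"slide": [-0.0008,0.002,0.095],"spin": 0.006}
    - {"gripper": 0.05,"slide": [-0.0008,0.002,0.098],"spin": 0.006}
  squeeze: 6

```text
time_s: 43.1
ee_pos: [0.566, -0.1987, 0.3019]
eef_rot: [3.141, -0.0, 0.04]
force: [-1.5, 0.9, 8.9]
grip_width: 0.0604
grip_force: 6.0
```

Emit:
jog_arm:
  rows:
    - {"gripper": 0.05,"slide": [0,0,0.002],"spin": 0}
    - {"gripper": 0.05,"slide": [0,0,0.002],"spin": 0}
  squeeze: 4

```text
time_s: 43.3
ee_pos: [0.5661, -0.1987, 0.3007]
eef_rot: [3.141, -0.001, 0.04]
force: [-0.0, 0.6, 1.9]
grip_width: 0.0599
grip_force: 4.0
```

```bash
python3 -c "
from h import *
st(); top(1)"
```

```text
t 43.3 p [ 0.5661 -0.1987  0.3007] rot [ 3.1412e+00 -1.3000e-03  3.9800e-02] q6 1.132 F [-0.   0.6  1.9] w 0.0599 gf 4.0
top 3303 [[0.0012, -0.0269, 0.1056], [0.0094, -0.0001, 0.1182], [0.0153, 0.0269, 0.1197]]
```

Emit:
jog_arm:
  rows:
    - {"gripper": 0.085,"slide": [0,0,0],"spin": 0}
    - {"gripper": 0.085,"slide": [0,0,0],"spin": 0}
    - {"gripper": 0.085,"slide": [0,0,0],"spin": 0}
    - {"gripper": 0.085,"slide": [0,0,0],"spin": 0}
    - {"gripper": 0.085,"slide": [0,0,-0.04],"spin": 0}
    - {"gripper": 0.085,"slide": [0,0,-0.08],"spin": 0}
    - {"gripper": 0.085,"slide": [0,0,-0.1],"spin": 0}
    - {"gripper": 0.085,"slide": [0,0,-0.1],"spin": 0}

```text
time_s: 44.15
ee_pos: [0.5659, -0.1987, 0.4033]
eef_rot: [3.139, -0.005, 0.04]
force: [-0.3, -0.5, -0.4]
grip_width: 0.085
grip_force: 0.0
```

Emit:
jog_arm:
  rows:
    - {"gripper": 0.09,"slide": [-0.006,-0.03,0],"spin": -0.12}
    - {"gripper": 0.09,"slide": [-0.015,-0.073,0],"spin": -0.26}
    - {"gripper": 0.09,"slide": [-0.024,-0.117,0],"spin": -0.4}
    - {"gripper": 0.09,"slide": [-0.033,-0.16,0],"spin": -0.54}
    - {"gripper": 0.09,"slide": [-0.042,-0.205,0],"spin": -0.68}
    - {"gripper": 0.09,"slide": [-0.051,-0.25,0],"spin": -0.82}
    - {"gripper": 0.09,"slide": [-0.06,-0.295,0],"spin": -0.96}
    - {"gripper": 0.09,"slide": [-0.07,-0.34,0],"spin": -1.1}

```text
time_s: 44.95
ee_pos: [0.4816, 0.1399, 0.3989]
eef_rot: [-3.141, 0.001, 1.145]
force: [0.8, 0.1, -0.4]
grip_width: 0.0902
grip_force: 0.0
```

```bash
python3 -c "
from h import *
st(); p,r=cassettes('top')
for c in r: print(c); target(c[0],c[3],z=.18)"
```

```text
t 44.95 p [0.4816 0.1399 0.3989] rot [-3.1405e+00  9.0000e-04  1.1454e+00] q6 0.635 F [ 0.8  0.1 -0.4] w 0.0902 gf 0.0
([417.8, 354.1], 81.5, 59.5, 82.0, 11.9, 0.72)
slide [0.208, -0.156, 0.0391] spin [(-3.423, -2.25), (-0.282, 0.89)]
```

Emit:
jog_arm:
  rows:
    - {"gripper": 0.09,"slide": [0.193,-0.1555,0.039],"spin": -0.29}
    - {"gripper": 0.09,"slide": [0.193,-0.1555,0.039],"spin": -0.29}
    - {"gripper": 0.09,"slide": [0.193,-0.1555,0.039],"spin": -0.29}
    - {"gripper": 0.09,"slide": [0.193,-0.1555,0.039],"spin": -0.29}
    - {"gripper": 0.09,"slide": [0.193,-0.1555,0.039],"spin": -0.29}
    - {"gripper": 0.09,"slide": [0.193,-0.1555,0.039],"spin": -0.29}
    - {"gripper": 0.09,"slide": [0.193,-0.1555,0.039],"spin": -0.29}
    - {"gripper": 0.09,"slide": [0.193,-0.1555,0.039],"spin": -0.29}

```text
time_s: 45.85
ee_pos: [0.4223, 0.3775, 0.3606]
eef_rot: [-3.141, 0.001, 1.428]
force: [0.4, -0.2, 0.3]
grip_width: 0.0901
grip_force: 0.0
```

```bash
python3 -c "
from h import *
st(); p,r=cassettes('wrist')
for c in r: print(c); target(c[0],c[3])"
```

```text
t 45.85 p [0.4223 0.3775 0.3606] rot [-3.1413e+00  7.0000e-04  1.4284e+00] q6 0.807 F [ 0.4 -0.2  0.3] w 0.0901 gf 0.0
([415.0, 340.6], 110.4, 60.1, 82.5, 12.0, 0.9)
slide [0.0046, -0.0027, 0.1602] spin [(-3.154, -2.27), (-0.012, 0.87)]
```

Emit:
jog_arm:
  rows:
    - {"gripper": 0.09,"slide": [0.004,-0.003,0.05],"spin": -0.012}
    - {"gripper": 0.09,"slide": [0.004,-0.003,0.1],"spin": -0.012}
    - {"gripper": 0.09,"slide": [0.004,-0.003,0.14],"spin": -0.012}
    - {"gripper": 0.09,"slide": [0.004,-0.003,0.154],"spin": -0.012}
    - {"gripper": 0.09,"slide": [0.004,-0.003,0.16],"spin": -0.012}
    - {"gripper": 0.09,"slide": [0.004,-0.003,0.16],"spin": -0.012}

```text
time_s: 46.55
ee_pos: [0.42, 0.3829, 0.2022]
eef_rot: [3.141, -0.001, 1.441]
force: [1.6, 1.0, 0.5]
grip_width: 0.0901
grip_force: 0.0
```

Emit:
jog_arm:
  rows:
    - {"gripper": 0.05,"slide": [0,0,0],"spin": 0}
    - {"gripper": 0.05,"slide": [0,0,0],"spin": 0}
    - {"gripper": 0.05,"slide": [0,0,0],"spin": 0}
    - {"gripper": 0.05,"slide": [0,0,0],"spin": 0}
    - {"gripper": 0.05,"slide": [0,0,0],"spin": 0}
    - {"gripper": 0.05,"slide": [0,0,0],"spin": 0}
  squeeze: 3

```text
time_s: 47.15
ee_pos: [0.4194, 0.383, 0.2015]
eef_rot: [3.141, -0.0, 1.442]
force: [-0.3, -0.3, 4.0]
grip_width: 0.0601
grip_force: 3.0
```

Emit:
jog_arm:
  rows:
    - {"gripper": 0.05,"slide": [-0.001,0,-0.0125],"spin": 0}
    - {"gripper": 0.05,"slide": [-0.005,0,-0.025],"spin": 0}
    - {"gripper": 0.05,"slide": [-0.01,0,-0.036],"spin": 0}
    - {"gripper": 0.05,"slide": [-0.0165,0,-0.0476],"spin": 0}
    - {"gripper": 0.05,"slide": [-0.0245,0,-0.0575],"spin": 0}
    - {"gripper": 0.05,"slide": [-0.0334,0,-0.0665],"spin": 0}
    - {"gripper": 0.05,"slide": [-0.0334,0,-0.0665],"spin": 0}

```text
time_s: 47.85
ee_pos: [0.4152, 0.3489, 0.269]
eef_rot: [3.14, -0.001, 1.441]
force: [0.8, 0.7, 0.4]
grip_width: 0.0599
grip_force: 3.0
```

Emit:
jog_arm:
  rows:
    - {"gripper": 0.05,"slide": [-0.0105,0,-0.0075],"spin": 0}
    - {"gripper": 0.05,"slide": [-0.0212,0,-0.014],"spin": 0}
    - {"gripper": 0.05,"slide": [-0.033,0,-0.0187],"spin": 0}
    - {"gripper": 0.05,"slide": [-0.0453,0,-0.022],"spin": 0}
    - {"gripper": 0.05,"slide": [-0.058,0,-0.0235],"spin": 0}
    - {"gripper": 0.05,"slide": [-0.0706,0,-0.0235],"spin": 0}
    - {"gripper": 0.05,"slide": [-0.0706,0,-0.0235],"spin": 0}

```text
time_s: 48.55
ee_pos: [0.4059, 0.2784, 0.291]
eef_rot: [-3.141, 0.0, 1.441]
force: [0.2, 0.2, -0.2]
grip_width: 0.0599
grip_force: 3.0
```

Emit:
jog_arm:
  rows:
    - {"gripper": 0.05,"slide": [0,0,-0.02],"spin": 0}
    - {"gripper": 0.05,"slide": [-0.02,0,-0.02],"spin": 0}
    - {"gripper": 0.05,"slide": [0,0,-0.02],"spin": 0}
    - {"gripper": 0.05,"slide": [-0.02,0,-0.02],"spin": 0}
    - {"gripper": 0.05,"slide": [0,0,-0.02],"spin": 0}
    - {"gripper": 0.05,"slide": [0,0,-0.02],"spin": 0}
    - {"gripper": 0.05,"slide": [0,0,-0.02],"spin": 0}

```text
time_s: 49.25
ee_pos: [0.4059, 0.2799, 0.3108]
eef_rot: [-3.141, 0.0, 1.443]
force: [-0.4, -0.3, -1.8]
grip_width: 0.0598
grip_force: 3.0
```

```bash
python3 -c "
from h import *
st(); held(); slot(0,z=.25)"
```

```text
t 49.25 p [0.4059 0.2799 0.3108] rot [-3.1412e+00  3.0000e-04  1.4426e+00] q6 0.658 F [-0.4 -0.3 -1.8] w 0.0598 gf 3.0
wrist 3338 tilt(rad) -0.092 x at z=180,275: [ 8.3 -0.5] z range [184. 285.]
scene 319 tilt(rad) -0.13 x at z=180,275: [  1.9 -10.4] z range [183. 288.]
slide [-0.4595, 0.1864, -0.1191] spin [(-1.74, -1.97), (1.402, 1.17)]
```

Emit:
jog_arm:
  rows:
    - {"gripper": 0.05,"slide": [-0.03,0,0],"spin": 0}
    - {"gripper": 0.05,"slide": [0,0,0],"spin": 0}
    - {"gripper": 0.05,"slide": [-0.03,0,0],"spin": 0}
    - {"gripper": 0.05,"slide": [0,0,0],"spin": 0}
    - {"gripper": 0.05,"slide": [-0.02,0,0],"spin": 0}
    - {"gripper": 0.05,"slide": [0,0,0],"spin": 0}
    - {"gripper": 0.05,"slide": [0,0,0],"spin": 0}

```text
time_s: 50.05
ee_pos: [0.4061, 0.2803, 0.3111]
eef_rot: [3.141, -0.0, 1.442]
force: [-0.3, -0.3, -1.3]
grip_width: 0.0601
grip_force: 3.0
```

```bash
python3 -c "
from h import *
st(); held(); slot(0,z=.25)"
```

```text
t 50.05 p [0.4061 0.2803 0.3111] rot [ 3.1413e+00 -5.0000e-04  1.4421e+00] q6 0.658 F [-0.3 -0.3 -1.3] w 0.0601 gf 3.0
wrist 3136 tilt(rad) -0.096 x at z=180,275: [ 8.3 -0.9] z range [187. 288.]
scene 312 tilt(rad) -0.119 x at z=180,275: [  1.  -10.2] z range [187. 290.]
slide [-0.4595, 0.1863, -0.119] spin [(-1.739, -1.97), (1.402, 1.17)]
```

Emit:
jog_arm:
  rows:
    - {"gripper": 0.05,"slide": [0,0,0],"spin": 0}
    - {"gripper": 0.05,"slide": [0,0,-0.04],"spin": 0}
    - {"gripper": 0.05,"slide": [0,0,-0.08],"spin": 0.15}
    - {"gripper": 0.05,"slide": [0,0,-0.12],"spin": 0.3}
    - {"gripper": 0.05,"slide": [-0.035,0.014,-0.12],"spin": 0.44}
    - {"gripper": 0.05,"slide": [-0.075,0.03,-0.12],"spin": 0.58}
    - {"gripper": 0.05,"slide": [-0.115,0.047,-0.12],"spin": 0.72}
    - {"gripper": 0.05,"slide": [-0.155,0.063,-0.12],"spin": 0.86}
  squeeze: 15

```text
time_s: 50.95
ee_pos: [0.4484, 0.116, 0.4312]
eef_rot: [3.141, -0.0, 0.576]
force: [0.7, 0.4, -0.4]
grip_width: 0.0597
grip_force: 15.0
```

```bash
python3 -c "
from h import *
st(); slot(0)"
```

```text
t 50.95 p [0.4484 0.116  0.4312] rot [ 3.1414e+00 -3.0000e-04  5.7630e-01] q6 1.169 F [ 0.7  0.4 -0.4] w 0.0597 gf 15.0
slide [-0.1023, 0.3105, 0.0312] spin [(-2.605, -1.97), (0.536, 1.17)]
```

Emit:
jog_arm:
  rows:
    - {"gripper": 0.05,"slide": [-0.013,0.04,0],"spin": 0.1}
    - {"gripper": 0.05,"slide": [-0.026,0.082,0],"spin": 0.2}
    - {"gripper": 0.05,"slide": [-0.039,0.124,0],"spin": 0.3}
    - {"gripper": 0.05,"slide": [-0.052,0.166,0],"spin": 0.4}
    - {"gripper": 0.05,"slide": [-0.065,0.208,0],"spin": 0.5}
    - {"gripper": 0.05,"slide": [-0.079,0.25,0],"spin": 0.536}
    - {"gripper": 0.05,"slide": [-0.09,0.286,0.01],"spin": 0.536}
    - {"gripper": 0.05,"slide": [-0.098,0.313,0.02],"spin": 0.536}

```text
time_s: 51.75
ee_pos: [0.5384, -0.2, 0.4107]
eef_rot: [3.141, -0.0, 0.044]
force: [0.8, 0.8, -0.5]
grip_width: 0.0597
grip_force: 15.0
```

Emit:
jog_arm:
  rows:
    - {"gripper": 0.05,"slide": [0,0,0],"spin": 0}
    - {"gripper": 0.05,"slide": [0,0,0.01],"spin": 0}
    - {"gripper": 0.05,"slide": [0,0,0.011],"spin": 0}

```text
time_s: 52.05
ee_pos: [0.5383, -0.1967, 0.3989]
eef_rot: [-3.141, 0.001, 0.046]
force: [0.8, -0.6, -1.2]
grip_width: 0.0599
grip_force: 15.0
```

```bash
python3 -c "
from h import *
st(); slot(0,z=.22); held()
p,d,K,k1,W=shot('scene');save('s8',cv2.resize(p[160:280,270:430],(800,600)))"
```

```text
t 52.05 p [ 0.5383 -0.1967  0.3989] rot [-3.1408e+00  1.4000e-03  4.6400e-02] q6 1.11 F [ 0.8 -0.6 -1.2] w 0.0599 gf 15.0
slide [-0.0066, 0.003, -0.0011] spin [(-3.135, -1.97), (0.006, 1.17)]
wrist 4522 tilt(rad) 0.193 x at z=180,275: [ 4.3 22.7] z range [187. 292.]
scene 442 tilt(rad) -0.003 x at z=180,275: [-0.4 -0.8] z range [187. 299.]
```

View pics/s8.png

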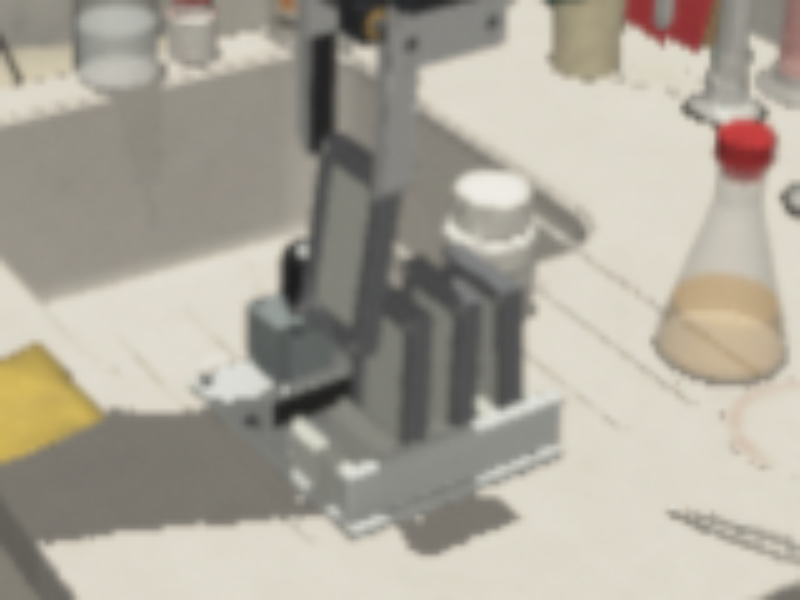

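Three cassettes stand in slots 1–3, and the held one at crop pixel (345,245) leans slightly, with its foot towards the robot. I'll enter with the foot centred and straighten the tool as it goes down.

Emit:
jog_arm:
  rows:
    - {"gripper": 0.05,"slide": [-0.001,0.002,0.02],"spin": 0.006}
    - {"gripper": 0.05,"slide": [-0.001,0.002,0.045],"spin": 0.006}
    - {"gripper": 0.05,"slide": [-0.001,0.002,0.06],"spin": 0.006}
    - {"gripper": 0.05,"slide": [-0.0015,0.002,0.068],"spin": 0.006}
    - {"gripper": 0.05,"slide": [-0.003,0.002,0.076],"spin": 0.006}
    - {"gripper": 0.05,"slide": [-0.0045,0.002,0.083],"spin": 0.006}
    - {"gripper": 0.05,"slide": [-0.006,0.002,0.09],"spin": 0.006}
    - {"gripper": 0.05,"slide": [-0.006,0.002,0.093],"spin": 0.006}
  squeeze: 6

```text
time_s: 53.0
ee_pos: [0.5326, -0.1996, 0.3067]
eef_rot: [-3.141, 0.0, 0.04]
force: [0.7, 0.8, 7.7]
grip_width: 0.0599
grip_force: 6.0
```

Emit:
jog_arm:
  rows:
    - {"gripper": 0.05,"slide": [0,0,0.002],"spin": 0}
    - {"gripper": 0.05,"slide": [0,0,0.002],"spin": 0}
  squeeze: 4

```text
time_s: 53.2
ee_pos: [0.5329, -0.1997, 0.3055]
eef_rot: [3.141, -0.001, 0.04]
force: [0.6, 0.6, 1.7]
grip_width: 0.0595
grip_force: 4.0
```

```bash
python3 -c "
from h import *
st(); top(0)"
```

```text
t 53.2 p [ 0.5329 -0.1997  0.3055] rot [ 3.1412e+00 -8.0000e-04  3.9800e-02] q6 1.108 F [0.6 0.6 1.7] w 0.0595 gf 4.0
top 3103 [[0.001, -0.0269, 0.1056], [0.0092, -0.0, 0.1182], [0.015, 0.0269, 0.1198]]
```

Emit:
jog_arm:
  rows:
    - {"gripper": 0.085,"slide": [0,0,0],"spin": 0}
    - {"gripper": 0.085,"slide": [0,0,0],"spin": 0}
    - {"gripper": 0.085,"slide": [0,0,0],"spin": 0}
    - {"gripper": 0.085,"slide": [0,0,0],"spin": 0}
    - {"gripper": 0.085,"slide": [0,0,-0.04],"spin": 0}
    - {"gripper": 0.085,"slide": [0,0,-0.08],"spin": 0}
    - {"gripper": 0.085,"slide": [0,0,-0.1],"spin": 0}
    - {"gripper": 0.085,"slide": [0,0,-0.1],"spin": 0}

```text
time_s: 54.05
ee_pos: [0.5328, -0.1996, 0.4082]
eef_rot: [3.139, -0.005, 0.04]
force: [0.3, 0.1, 0.6]
grip_width: 0.0848
grip_force: 0.0
```

Emit:
jog_arm:
  rows:
    - {"gripper": 0.07,"slide": [0,0,0],"spin": -1.18}
    - {"gripper": 0.07,"slide": [0,0,0],"spin": -1.18}
    - {"gripper": 0.07,"slide": [0,0,0],"spin": -1.18}
    - {"gripper": 0.07,"slide": [0,0,0],"spin": -1.18}
    - {"gripper": 0.07,"slide": [0,0,0],"spin": -1.18}
    - {"gripper": 0.07,"slide": [0,0,0],"spin": -1.18}
    - {"gripper": 0.07,"slide": [0,0,0],"spin": -1.18}
    - {"gripper": 0.07,"slide": [0,0,0],"spin": -1.18}

```text
time_s: 54.85
ee_pos: [0.5327, -0.1996, 0.4036]
eef_rot: [-3.14, -0.0, 1.226]
force: [1.3, 0.2, -0.1]
grip_width: 0.07
grip_force: 0.0
```

Emit:
jog_arm:
  rows:
    - {"gripper": 0.06,"slide": [0,0,0],"spin": -1.18}
    - {"gripper": 0.06,"slide": [0,0,0],"spin": -1.18}
    - {"gripper": 0.06,"slide": [0,0,0],"spin": -1.18}
    - {"gripper": 0.06,"slide": [0,0,0],"spin": -1.18}
    - {"gripper": 0.06,"slide": [0,0,0],"spin": -1.18}
    - {"gripper": 0.06,"slide": [0,0,0],"spin": -1.18}
    - {"gripper": 0.06,"slide": [0,0,0],"spin": -1.18}
    - {"gripper": 0.06,"slide": [0,0,0],"spin": -1.18}

```text
time_s: 55.65
ee_pos: [0.5327, -0.1997, 0.4036]
eef_rot: [-3.141, -0.002, 2.406]
force: [0.1, 0.5, 0.4]
grip_width: 0.0602
grip_force: 0.0
```

Emit:
jog_arm:
  rows:
    - {"gripper": 0.06,"slide": [0,0,0],"spin": -1.15}
    - {"gripper": 0.06,"slide": [0,0,0],"spin": -1.15}
    - {"gripper": 0.06,"slide": [0,0,0],"spin": -1.15}
    - {"gripper": 0.06,"slide": [0,0,0],"spin": -1.15}
    - {"gripper": 0.06,"slide": [0,0,0],"spin": -1.15}
    - {"gripper": 0.06,"slide": [0,0,0],"spin": -1.15}
    - {"gripper": 0.06,"slide": [0,0,0],"spin": -1.15}
    - {"gripper": 0.06,"slide": [0,0,0],"spin": -1.15}

```text
time_s: 56.45
ee_pos: [0.5327, -0.1997, 0.4036]
eef_rot: [3.14, -0.001, -2.727]
force: [-0.3, 0.3, 0.1]
grip_width: 0.0601
grip_force: 0.0
```

```bash
python3 -c "
from h import *
st(); go(.5785,-.095,.076,-2.473)
for i in range(4): top(i)
p,d,K,k1,W=shot('wrist');save('w9',p)"
```

```text
t 56.45 p [ 0.5327 -0.1997  0.4036] rot [ 3.1402e+00 -1.3000e-03 -2.7275e+00] q6 -2.408 F [-0.3  0.3  0.1] w 0.0601 gf 0.0
slide [-0.0842, 0.0772, 0.1476] spin [(-0.254, -2.4), (2.887, 0.74)]
top 1305 [[-0.0094, -0.0269, 0.1064], [-0.0029, -0.0004, 0.1181], [0.0054, 0.0269, 0.1196]]
top 1299 [[-0.009, -0.027, 0.1043], [-0.0032, -0.0004, 0.118], [0.0056, 0.027, 0.1195]]
top 1226 [[-0.0091, -0.0238, 0.1028], [-0.0041, 0.0017, 0.1179], [0.0056, 0.027, 0.1195]]
top 737 [[-0.015, -0.0247, 0.101], [-0.0127, -0.0072, 0.1174], [-0.0019, 0.0246, 0.1195]]
```

View pics/w9.png

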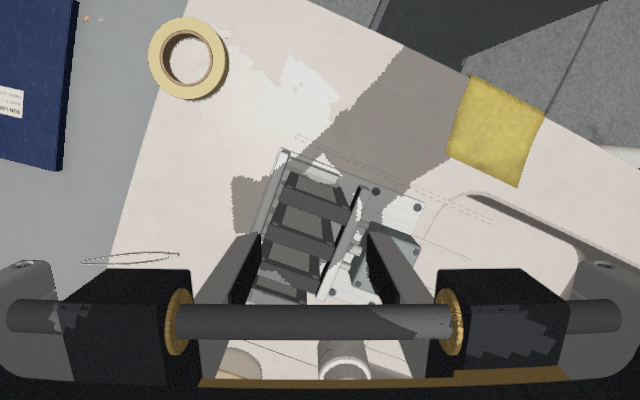

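All four cassettes stand in their slots with tops at 118 mm, and the jaw is still back. Now to the knob to screw it home.

Emit:
jog_arm:
  rows:
    - {"gripper": 0.06,"slide": [-0.03,0.027,0],"spin": -0.1}
    - {"gripper": 0.06,"slide": [-0.06,0.055,0],"spin": -0.2}
    - {"gripper": 0.06,"slide": [-0.0842,0.0772,0],"spin": -0.254}
    - {"gripper": 0.06,"slide": [-0.0842,0.0772,0],"spin": -0.254}
    - {"gripper": 0.06,"slide": [-0.0842,0.0772,0.04],"spin": -0.254}
    - {"gripper": 0.06,"slide": [-0.0842,0.0772,0.08],"spin": -0.254}

```text
time_s: 57.3
ee_pos: [0.5792, -0.0955, 0.3246]
eef_rot: [-3.14, 0.001, -2.482]
force: [0.6, -1.2, -0.1]
grip_width: 0.0601
grip_force: 0.0
```

```bash
python3 -c "
from h import *
st(); go(.5785,-.095,.076,-2.473)"
```

```text
t 57.3 p [ 0.5792 -0.0955  0.3246] rot [-3.1398e+00  1.3000e-03 -2.4816e+00] q6 -2.456 F [ 0.6 -1.2 -0.1] w 0.0601 gf 0.0
slide [0.0003, 0.0009, 0.0686] spin [(-0.009, -2.4), (3.133, 0.74)]
```

Emit:
jog_arm:
  rows:
    - {"gripper": 0.06,"slide": [0,0.001,0.035],"spin": 0}
    - {"gripper": 0.06,"slide": [0,0.001,0.06],"spin": 0}
    - {"gripper": 0.06,"slide": [0,0.001,0.0686],"spin": 0}
    - {"gripper": 0.06,"slide": [0,0.001,0.0686],"spin": 0}
    - {"gripper": 0.035,"slide": [0,0.001,0.0686],"spin": 0}
    - {"gripper": 0.035,"slide": [0,0.001,0.0686],"spin": 0}
    - {"gripper": 0.035,"slide": [0,0.001,0.0686],"spin": 0}
    - {"gripper": 0.035,"slide": [0,0.001,0.0686],"spin": 0}
  squeeze: 25

```text
time_s: 58.1
ee_pos: [0.5786, -0.0939, 0.2578]
eef_rot: [3.14, 0.001, -2.479]
force: [-7.4, 6.7, 9.0]
grip_width: 0.0415
grip_force: 25.0
```

Emit:
jog_arm:
  rows:
    - {"gripper": 0.035,"slide": [0,0,0],"spin": 1.2}
    - {"gripper": 0.035,"slide": [0,0,0],"spin": 1.2}
    - {"gripper": 0.035,"slide": [0,0,0],"spin": 1.2}
    - {"gripper": 0.035,"slide": [0,0,0],"spin": 1.2}
    - {"gripper": 0.035,"slide": [0,0,0],"spin": 1.2}
    - {"gripper": 0.035,"slide": [0,0,0],"spin": 1.2}
    - {"gripper": 0.035,"slide": [0,0,0],"spin": 1.2}
    - {"gripper": 0.035,"slide": [0,0,0],"spin": 1.2}

```text
time_s: 58.9
ee_pos: [0.5787, -0.0948, 0.2578]
eef_rot: [-3.141, 0.001, 2.598]
force: [-6.5, -1.9, 6.5]
grip_width: 0.0416
grip_force: 25.0
```

Emit:
jog_arm:
  rows:
    - {"gripper": 0.035,"slide": [0,0,0],"spin": 1.2}
    - {"gripper": 0.035,"slide": [0,0,0],"spin": 1.2}
    - {"gripper": 0.035,"slide": [0,0,0],"spin": 1.2}
    - {"gripper": 0.035,"slide": [0,0,0],"spin": 1.2}
    - {"gripper": 0.035,"slide": [0,0,0],"spin": 1.2}
    - {"gripper": 0.035,"slide": [0,0,0],"spin": 1.2}
    - {"gripper": 0.035,"slide": [0,0,0],"spin": 1.2}
    - {"gripper": 0.035,"slide": [0,0,0],"spin": 1.2}

```text
time_s: 59.7
ee_pos: [0.5781, -0.0952, 0.2578]
eef_rot: [-3.139, 0.002, 1.397]
force: [-16.6, -3.9, 12.1]
grip_width: 0.0415
grip_force: 25.0
```

Emit:
jog_arm:
  rows:
    - {"gripper": 0.035,"slide": [0,0,0],"spin": 1.2}
    - {"gripper": 0.035,"slide": [0,0,0],"spin": 1.2}
    - {"gripper": 0.035,"slide": [0,0,0],"spin": 1.2}
    - {"gripper": 0.035,"slide": [0,0,0],"spin": 1.2}
    - {"gripper": 0.035,"slide": [0,0,0],"spin": 1.2}
    - {"gripper": 0.035,"slide": [0,0,0],"spin": 1.2}
    - {"gripper": 0.035,"slide": [0,0,0],"spin": 1.2}
    - {"gripper": 0.035,"slide": [0,0,0],"spin": 1.2}

```text
time_s: 60.5
ee_pos: [0.5777, -0.0946, 0.2577]
eef_rot: [-3.14, 0.005, 0.198]
force: [-22.3, 2.0, 18.0]
grip_width: 0.0415
grip_force: 25.0
```

Emit:
jog_arm:
  rows:
    - {"gripper": 0.035,"slide": [0,0,0],"spin": 1.2}
    - {"gripper": 0.035,"slide": [0,0,0],"spin": 1.2}
    - {"gripper": 0.035,"slide": [0,0,0],"spin": 1.2}
    - {"gripper": 0.035,"slide": [0,0,0],"spin": 1.2}
    - {"gripper": 0.035,"slide": [0,0,0],"spin": 1.2}
    - {"gripper": 0.035,"slide": [0,0,0],"spin": 1.2}
    - {"gripper": 0.035,"slide": [0,0,0],"spin": 1.2}
    - {"gripper": 0.035,"slide": [0,0,0],"spin": 1.2}

```text
time_s: 61.3
ee_pos: [0.5779, -0.0939, 0.2577]
eef_rot: [3.139, 0.003, -1.002]
force: [-19.6, 8.9, 15.1]
grip_width: 0.0418
grip_force: 25.0
```

Emit:
jog_arm:
  rows:
    - {"gripper": 0.06,"slide": [0,0,0],"spin": 0}
    - {"gripper": 0.06,"slide": [0,0,0],"spin": 0}
    - {"gripper": 0.06,"slide": [0,0,0],"spin": 0}

```text
time_s: 61.6
ee_pos: [0.5789, -0.0946, 0.2569]
eef_rot: [-3.141, -0.001, -0.995]
force: [0.5, -0.7, 0.1]
grip_width: 0.0593
grip_force: 0.0
```

```bash
python3 -c "
from h import *
st(); go(.5785,-.095,.076,-2.473); jaw('wrist'); [top(i) for i in range(4)]"
```

```text
t 61.6 p [ 0.5789 -0.0946  0.2569] rot [-3.1409e+00 -7.0000e-04 -9.9490e-01] q6 2.341 F [ 0.5 -0.7  0.1] w 0.0593 gf 0.0
slide [0.0001, 0.0005, 0.0009] spin [(-4.805, -2.4), (-1.663, 0.74)]
jaw y [21.7 47.  54.1] 2315
top 8169 [[-0.0078, -0.0269, 0.1009], [0.0026, -0.0008, 0.1177], [0.0067, 0.0269, 0.1195]]
top 7998 [[-0.0071, -0.0269, 0.104], [0.0019, -0.001, 0.118], [0.0074, 0.0268, 0.1195]]
top 5622 [[-0.0077, -0.0146, 0.1104], [-0.0007, 0.0068, 0.1182], [0.0062, 0.0272, 0.1196]]
top 3554 [[-0.0148, 0.0012, 0.1063], [-0.0086, 0.0159, 0.1183], [-0.0016, 0.0277, 0.1198]]
```

Emit:
jog_arm:
  rows:
    - {"gripper": 0.06,"slide": [0,0,0],"spin": -1.2}
    - {"gripper": 0.06,"slide": [0,0,0],"spin": -1.2}
    - {"gripper": 0.06,"slide": [0,0,0],"spin": -1.2}
    - {"gripper": 0.06,"slide": [0,0,0],"spin": -1.2}
    - {"gripper": 0.06,"slide": [0,0,0],"spin": -1.2}
    - {"gripper": 0.06,"slide": [0,0,0],"spin": -1.2}
    - {"gripper": 0.06,"slide": [0,0,0],"spin": -1.2}
    - {"gripper": 0.06,"slide": [0,0,0],"spin": -1.2}

```text
time_s: 62.65
ee_pos: [0.5788, -0.0946, 0.2564]
eef_rot: [3.142, -0.0, 0.21]
force: [0.3, 0.0, 0.0]
grip_width: 0.06
grip_force: 0.0
```

Emit:
jog_arm:
  rows:
    - {"gripper": 0.06,"slide": [0,0,0],"spin": -1.2}
    - {"gripper": 0.06,"slide": [0,0,0],"spin": -1.2}
    - {"gripper": 0.06,"slide": [0,0,0],"spin": -1.2}
    - {"gripper": 0.06,"slide": [0,0,0],"spin": -1.2}
    - {"gripper": 0.06,"slide": [0,0,0],"spin": -1.2}
    - {"gripper": 0.06,"slide": [0,0,0],"spin": -1.2}
    - {"gripper": 0.06,"slide": [0,0,0],"spin": -1.2}
    - {"gripper": 0.06,"slide": [0,0,0],"spin": -1.2}

```text
time_s: 63.45
ee_pos: [0.5788, -0.0946, 0.2564]
eef_rot: [-3.142, -0.0, 1.41]
force: [0.4, 0.0, -0.2]
grip_width: 0.06
grip_force: 0.0
```

Emit:
jog_arm:
  rows:
    - {"gripper": 0.06,"slide": [0,0,0],"spin": -1.2}
    - {"gripper": 0.06,"slide": [0,0,0],"spin": -1.2}
    - {"gripper": 0.06,"slide": [0,0,0],"spin": -1.2}
    - {"gripper": 0.06,"slide": [0,0,0],"spin": -1.2}
    - {"gripper": 0.06,"slide": [0,0,0],"spin": -1.2}
    - {"gripper": 0.06,"slide": [0,0,0],"spin": -1.2}
    - {"gripper": 0.06,"slide": [0,0,0],"spin": -1.2}
    - {"gripper": 0.06,"slide": [0,0,0],"spin": -1.2}

```text
time_s: 64.25
ee_pos: [0.5788, -0.0946, 0.2564]
eef_rot: [3.142, 0.0, 2.61]
force: [0.2, -0.5, 1.3]
grip_width: 0.0603
grip_force: 0.0
```

Emit:
jog_arm:
  rows:
    - {"gripper": 0.06,"slide": [0,0,0],"spin": -1.2}
    - {"gripper": 0.06,"slide": [0,0,0],"spin": -1.2}
    - {"gripper": 0.06,"slide": [0,0,0],"spin": -1.2}
    - {"gripper": 0.06,"slide": [0,0,0],"spin": -1.2}
    - {"gripper": 0.06,"slide": [0,0,0],"spin": -1.2}
    - {"gripper": 0.06,"slide": [0,0,0],"spin": -1.2}
    - {"gripper": 0.06,"slide": [0,0,0],"spin": -1.2}
    - {"gripper": 0.06,"slide": [0,0,0],"spin": -1.2}

```text
time_s: 65.05
ee_pos: [0.5788, -0.0946, 0.2564]
eef_rot: [3.142, 0.0, -2.473]
force: [0.5, -0.6, 0.1]
grip_width: 0.0599
grip_force: 0.0
```

Emit:
jog_arm:
  rows:
    - {"gripper": 0.035,"slide": [0,0,0],"spin": 0}
    - {"gripper": 0.035,"slide": [0,0,0],"spin": 0}
    - {"gripper": 0.035,"slide": [0,0,0],"spin": 0}
    - {"gripper": 0.035,"slide": [0,0,0],"spin": 0}

```text
time_s: 65.45
ee_pos: [0.5785, -0.0941, 0.2564]
eef_rot: [3.14, -0.0, -2.483]
force: [-4.9, 3.9, 3.6]
grip_width: 0.0417
grip_force: 25.0
```

Emit:
jog_arm:
  rows:
    - {"gripper": 0.035,"slide": [0,0,0],"spin": 1.2}
    - {"gripper": 0.035,"slide": [0,0,0],"spin": 1.2}
    - {"gripper": 0.035,"slide": [0,0,0],"spin": 1.2}
    - {"gripper": 0.035,"slide": [0,0,0],"spin": 1.2}
    - {"gripper": 0.035,"slide": [0,0,0],"spin": 1.2}
    - {"gripper": 0.035,"slide": [0,0,0],"spin": 1.2}
    - {"gripper": 0.035,"slide": [0,0,0],"spin": 1.2}
    - {"gripper": 0.035,"slide": [0,0,0],"spin": 1.2}

```text
time_s: 66.25
ee_pos: [0.5786, -0.0947, 0.2564]
eef_rot: [-3.141, -0.001, 2.595]
force: [-4.4, -1.9, 2.9]
grip_width: 0.0415
grip_force: 25.0
```

Emit:
jog_arm:
  rows:
    - {"gripper": 0.035,"slide": [0,0,0],"spin": 1.2}
    - {"gripper": 0.035,"slide": [0,0,0],"spin": 1.2}
    - {"gripper": 0.035,"slide": [0,0,0],"spin": 1.2}
    - {"gripper": 0.035,"slide": [0,0,0],"spin": 1.2}
    - {"gripper": 0.035,"slide": [0,0,0],"spin": 1.2}
    - {"gripper": 0.035,"slide": [0,0,0],"spin": 1.2}
    - {"gripper": 0.035,"slide": [0,0,0],"spin": 1.2}
    - {"gripper": 0.035,"slide": [0,0,0],"spin": 1.2}

```text
time_s: 67.05
ee_pos: [0.5782, -0.095, 0.2564]
eef_rot: [-3.139, 0.001, 1.394]
force: [-10.2, -3.3, 7.1]
grip_width: 0.0421
grip_force: 25.0
```

Emit:
jog_arm:
  rows:
    - {"gripper": 0.035,"slide": [0,0,0],"spin": 1.2}
    - {"gripper": 0.035,"slide": [0,0,0],"spin": 1.2}
    - {"gripper": 0.035,"slide": [0,0,0],"spin": 1.2}
    - {"gripper": 0.035,"slide": [0,0,0],"spin": 1.2}
    - {"gripper": 0.035,"slide": [0,0,0],"spin": 1.2}
    - {"gripper": 0.035,"slide": [0,0,0],"spin": 1.2}
    - {"gripper": 0.035,"slide": [0,0,0],"spin": 1.2}
    - {"gripper": 0.035,"slide": [0,0,0],"spin": 1.2}

```text
time_s: 67.85
ee_pos: [0.5779, -0.0946, 0.2564]
eef_rot: [-3.14, 0.004, 0.194]
force: [-15.2, 1.8, 9.8]
grip_width: 0.0416
grip_force: 25.0
```

Emit:
jog_arm:
  rows:
    - {"gripper": 0.035,"slide": [0,0,0],"spin": 0.9}
    - {"gripper": 0.035,"slide": [0,0,0],"spin": 0.9}
    - {"gripper": 0.035,"slide": [0,0,0],"spin": 0.9}
    - {"gripper": 0.035,"slide": [0,0,0],"spin": 0.9}
    - {"gripper": 0.035,"slide": [0,0,0],"spin": 0.9}
    - {"gripper": 0.035,"slide": [0,0,0],"spin": 0.9}

```text
time_s: 68.45
ee_pos: [0.578, -0.0942, 0.2564]
eef_rot: [3.14, 0.004, -0.705]
force: [-13.7, 4.9, 8.9]
grip_width: 0.0414
grip_force: 25.0
```

```bash
python3 -c "
from h import *
st(); print(telemetry.get_obs()['moment'].round(2)); jaw('wrist'); [top(i) for i in range(4)]"
```

```text
t 68.45 p [ 0.578  -0.0942  0.2564] rot [ 3.1398  0.0041 -0.7054] q6 2.052 F [-13.7   4.9   8.9] w 0.0414 gf 25.0
[0.97 2.53 0.01]
jaw y [21.6 37.4 44.6] 2362
top 7087 [[-0.0077, -0.0257, 0.1008], [0.0034, 0.0027, 0.1173], [0.0068, 0.0275, 0.1193]]
top 8392 [[-0.0123, -0.0269, 0.1021], [0.0018, 0.0033, 0.118], [0.0075, 0.0276, 0.1667]]
top 7776 [[-0.0073, -0.0269, 0.1036], [0.0007, 0.0011, 0.1181], [0.0072, 0.0277, 0.1196]]
top 4286 [[-0.0083, -0.0054, 0.1043], [-0.0024, 0.0146, 0.1182], [0.0049, 0.0278, 0.1197]]
```

Emit:
jog_arm:
  rows:
    - {"gripper": 0.035,"slide": [0,0,0],"spin": 0.1}
    - {"gripper": 0.035,"slide": [0,0,0],"spin": 0.2}
    - {"gripper": 0.035,"slide": [0,0,0],"spin": 0.3}
    - {"gripper": 0.035,"slide": [0,0,0],"spin": 0.4}
    - {"gripper": 0.035,"slide": [0,0,0],"spin": 0.43}
    - {"gripper": 0.035,"slide": [0,0,0],"spin": 0.43}
    - {"gripper": 0.035,"slide": [0,0,0],"spin": 0.43}

```text
time_s: 69.4
ee_pos: [0.5781, -0.094, 0.2564]
eef_rot: [3.139, 0.003, -1.129]
force: [-12.0, 6.7, 7.1]
grip_width: 0.0416
grip_force: 25.0
```

```bash
python3 -c "
from h import *
st(); print(telemetry.get_obs()['moment'].round(2),telemetry.get_obs()['tau'][5]); jaw('wrist')"
```

```text
t 69.4 p [ 0.5781 -0.094   0.2564] rot [ 3.1388e+00  3.0000e-03 -1.1293e+00] q6 2.476 F [-12.    6.7   7.1] w 0.0416 gf 25.0
[ 1.14  2.28 -0.02] 0.0011239279774599709
jaw y [25.8 37.2 43.5] 2156
```

Emit:
jog_arm:
  rows:
    - {"gripper": 0.06,"slide": [0,0,0],"spin": 0}
    - {"gripper": 0.06,"slide": [0,0,0],"spin": 0}
    - {"gripper": 0.06,"slide": [0,0,0],"spin": -0.15}
    - {"gripper": 0.06,"slide": [0,0,0],"spin": -0.3}
    - {"gripper": 0.06,"slide": [0,0,0],"spin": -0.45}
    - {"gripper": 0.06,"slide": [0,0,0],"spin": -0.6}
    - {"gripper": 0.06,"slide": [0,0,0],"spin": -0.75}
    - {"gripper": 0.06,"slide": [0,0,0],"spin": -0.85}

```text
time_s: 70.25
ee_pos: [0.5789, -0.0947, 0.2565]
eef_rot: [3.142, -0.0, -0.272]
force: [0.6, -0.0, -0.3]
grip_width: 0.0598
grip_force: 0.0
```

Emit:
jog_arm:
  rows:
    - {"gripper": 0.035,"slide": [0,0,0],"spin": 0}
    - {"gripper": 0.035,"slide": [0,0,0],"spin": 0}
    - {"gripper": 0.035,"slide": [0,0,0],"spin": 0}
    - {"gripper": 0.035,"slide": [0,0,0],"spin": 0}
    - {"gripper": 0.035,"slide": [0,0,0],"spin": 0.1}
    - {"gripper": 0.035,"slide": [0,0,0],"spin": 0.2}
    - {"gripper": 0.035,"slide": [0,0,0],"spin": 0.3}
  squeeze: 15

```text
time_s: 70.95
ee_pos: [0.5788, -0.0949, 0.2565]
eef_rot: [3.141, -0.001, -0.581]
force: [0.8, -5.8, 1.2]
grip_width: 0.0417
grip_force: 15.0
```

```bash
python3 -c "
from h import *
st(); print(telemetry.get_obs()['moment'].round(2)); jaw('wrist')"
```

```text
t 70.95 p [ 0.5788 -0.0949  0.2565] rot [ 3.1408e+00 -7.0000e-04 -5.8110e-01] q6 1.928 F [ 0.8 -5.8  1.2] w 0.0417 gf 15.0
[-0.98  0.22  0.38]
jaw y [21.4 36.1 43.4] 2351
```

Emit:
jog_arm:
  rows:
    - {"gripper": 0.035,"slide": [0,0,0],"spin": 0.1}
    - {"gripper": 0.035,"slide": [0,0,0],"spin": 0.2}
    - {"gripper": 0.035,"slide": [0,0,0],"spin": 0.3}
    - {"gripper": 0.035,"slide": [0,0,0],"spin": 0.3}

```text
time_s: 71.4
ee_pos: [0.5786, -0.0952, 0.2566]
eef_rot: [3.14, -0.001, -0.879]
force: [-3.7, -6.8, 2.1]
grip_width: 0.0419
grip_force: 15.0
```

```bash
python3 -c "
from h import *
st(); print(telemetry.get_obs()['moment'].round(2)); jaw('wrist')"
```

```text
t 71.4 p [ 0.5786 -0.0952  0.2566] rot [ 3.1405e+00 -5.0000e-04 -8.7870e-01] q6 2.225 F [-3.7 -6.8  2.1] w 0.0419 gf 15.0
[-1.12  0.69  0.04]
jaw y [23.4 36.5 43.3] 2256
```

Emit:
jog_arm:
  rows:
    - {"gripper": 0.07,"slide": [0,0,0],"spin": 0}
    - {"gripper": 0.07,"slide": [0,0,0],"spin": 0}
    - {"gripper": 0.07,"slide": [0,0,0],"spin": 0}
    - {"gripper": 0.07,"slide": [0,0,-0.04],"spin": 0}
    - {"gripper": 0.07,"slide": [0,0,-0.09],"spin": 0}
    - {"gripper": 0.07,"slide": [0,0,-0.14],"spin": 0}
    - {"gripper": 0.07,"slide": [0,0,-0.16],"spin": 0}
    - {"gripper": 0.07,"slide": [0,0,-0.16],"spin": 0}

```text
time_s: 72.25
ee_pos: [0.5787, -0.0944, 0.42]
eef_rot: [-3.138, -0.005, -0.876]
force: [0.2, -0.2, 0.4]
grip_width: 0.0697
grip_force: 0.0
```

```bash
python3 -c "
from h import *
st(); jaw('wrist'); [top(i) for i in range(4)]; p=top(0); save('w10',p)
p,d,K,k1,W=shot('top')
for t in('tape','jar','media'): print(t,[np.round(r['point'],3).tolist() for r in finder.find_in(t,'top')[:1]])"
```

```text
t 72.25 p [ 0.5787 -0.0944  0.42  ] rot [-3.1379 -0.0046 -0.8757] q6 2.222 F [ 0.2 -0.2  0.4] w 0.0697 gf 0.0
jaw y [22.3 36.6 43.4] 685
top 1342 [[-0.0079, -0.0271, 0.1035], [0.0006, -0.0006, 0.118], [0.0064, 0.0259, 0.1197]]
top 1336 [[-0.0073, -0.0271, 0.1055], [0.0006, -0.001, 0.1181], [0.0073, 0.0258, 0.1197]]
top 1314 [[-0.0076, -0.0268, 0.108], [-0.0003, -0.0004, 0.1182], [0.0067, 0.0264, 0.1197]]
top 1336 [[-0.0064, -0.0268, 0.1129], [0.0008, -0.0007, 0.1182], [0.008, 0.0264, 0.1197]]
top 1365 [[-0.0081, -0.027, 0.1037], [0.0006, -0.0008, 0.118], [0.0064, 0.0259, 0.1197]]
tape [[0.463, -0.376, 0.019]]
jar [[0.728, -0.081, 0.091]]
media [[0.659, 0.361, 0.107]]
```

View pics/w10.png

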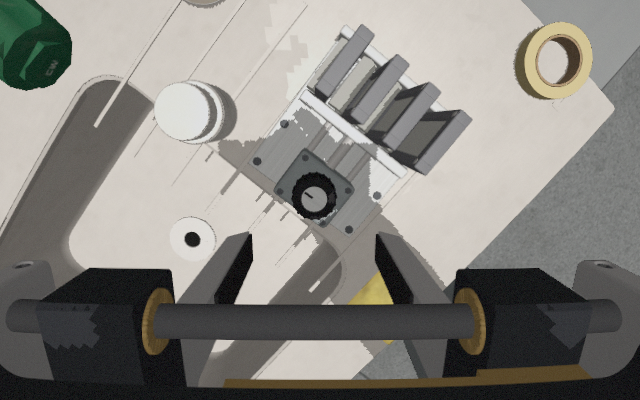

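The four cassettes stand upright, clamped between stop and jaw, around (390,100). The knob pointer at (312,196) is back at its starting angle, and the gripper is clear, so I'm handing in.

```bash
python3 -c "
from h import *
print(workorder.hand_in())"
```

```text
the job is handed in; nothing more can be done
None
```

The job is handed in, with no verdict returned: all four cassettes measured upright and fully down in the slots, the knob is at its home stop with the jaw closed, the gripper is clear and the bystanders were not disturbed.

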